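# Wedge the spring clip off the tube mixer's shaft

## Robot

A 7-joint arm with a two-finger parallel gripper is mounted at the origin on the work surface. World frame = base frame: x ahead of the robot, y to its left, z up, the work surface at z = 0. Lengths are in m, angles in rad, forces in N, time in s.
With the tool pointing down it reaches from about 0.4 to 0.75 m from the base axis. Payload 19.5 kg.
Tool frame: the origin (TCP) lies at the very end of the fingers, on their centre line; the grasp point (between the pads) lies 19 mm behind it (manip.hold_point_z is the distance from the TCP to the grasp point, in m); x points along the fingers, y is the direction in which the jaws open and shut, and the axes are right-handed (so a half turn about x gives the same grasp; the last joint's range is limited). The gripper opens to 85 mm and grips with 20 to 120 N. Pads are 22 mm wide; open, the fingers measure 114 mm over their backs; the gripper's body (76 mm by 85 mm) begins 54 mm behind the grasp point. The pads swing forward as they close: fully open they stand 13 mm farther back than shut.
Start: joints at [-1.344, 0.707, -0.028, 1.485, 0.022, 0.951, -0.075], TCP at [0.153, 0.554, 0.231] pointing down, gripper open.
Joint ranges: [-2.71, 2.71], [-0.32, 2.16], [-1.57, 1.52], [0, 2.45], [-1.46, 4.6], [0, 2.02], [-2.83, 2.83]. Speed limits (rad/s): [1.89, 1.89, 2.57, 2.57, 3.01, 3.01, 3.01].

## Interface

Orientations are given as a unit quaternion [x, y, z, w].
In Python, from station import monitor, vision, job_done, manip gives the robot as it stands.
- The arm moves only by the tool servo_tool, never from a script. Its arguments are lists of equal length, an entry for each row: "delta_rot": the turn, a rotation vector about the tool's x, y, z in degrees, a list of three; "xyz": the shift along the tool's x, y, z in mm, a list of three; "fingers": the opening, from -1 (shut) to 1 (fully open), so that 0 is half open. A call has 1 to 12 rows; each row is the pose to reach, as a shift and turn from the pose commanded when the call began, along the tool's axes at that moment; what a row does not reach only later rows make up. A row lasts 1/10 s, in which the tool goes at most 50 mm and 8.59 degrees, less where a joint would pass 70% of its speed; a pose out of reach is approached as far as the arm can. A call with a gripper value outside its range is refused whole. The fingers move at their own pace and stop on an object; "force" is the grip in N (left out, the last holds). Time passes only in rows, so rows that repeat a pose let the fingers close. It gives the time, the measured TCP pose, the force and the opening at its end, in the units of the state.
- monitor.read_state(): the state, without advancing time (a new reading comes with each control period).
- vision.grab_frame(name): name is "scene" or "top" or "wrist"; returns a dict with "color" (384x512x3 uint8, red, green, blue), "intrinsics" (3x3 intrinsics, pixels), "camera_from_world" (4x4, takes a point from world to camera coordinates). Camera axes: x right, y down, z forward; pixel columns grow to the right and rows downward; lengths in m; the calibration is good to about 2 mm. The wrist camera is an equidistant fisheye: a pixel r from the principal point sees the ray r / f radians off the axis. A picture is of the moment at which its call begins. There is no depth.
- job_done(): hands the job in, once; it reports no verdict.
The state is a dict: "time_s": time; "qpos": joint angles; "qd": joint speeds; "joint_efforts": joint torques, N m; "tcp_pos": TCP position; "tool_rot": TCP orientation; "contact_force": force on the tool from outside, world axes, zero at the start; "ft_torque": the same for the moment, N m; "width": finger opening in m.
Only numpy, scipy, OpenCV 4.12 (cv2) and the standard library are available. Lean on these libraries where they do the work, as an engineer would, in place of code of your own. Each camera call takes 0.05 s, during which the arm holds its last target.

## Task

The disc of the tube mixer is coming off for cleaning: pick up the black-handled steel wedge, lay its blade along the top of the sloping shaft and slide it uphill under the spring clip until it spreads the clip and the clip comes off the shaft. Keep your fingers off the clip until it is off the shaft, do not let it drop or fly, and bring it into the shallow steel tray, where it may stay on the blade. Leave the wedge lying in the tray or on the bench and do not disturb the other things.

Things in the scene. Friction and masses are not known exactly. Their poses are not given: they have to be found in the camera images.
- mixer: The tube mixer, a white fixed machine: base 310 x 110 x 18 mm, a bare steel shaft 28 mm in diameter that slopes 30 degrees up, to the robot's left and slightly away from it, to a grey disc 140 mm across with tubes, and a drive housing behind it 225 mm high. Origin: on the bench under the seated clip; x points the way the shaft rises, z up.
- shaft_seat (a point): The clip's place on the shaft: 12 mm off the shaft's axis towards its top (the shaft's top line is 2 mm further along z). Its x axis points uphill along the shaft, y is level, z square to the shaft (up, leaning 30 degrees towards the low end). Uphill of it, the tube caps begin at 60 mm and the disc at 85 mm: the blade's tip can go about 80 mm past it.
- shaft_low (a point): Top line of the shaft 90 mm downhill of the clip's middle; axes as shaft_seat. From here its top is bare up to the clip. The seated clip stands on two narrow side ledges with 3 mm lips; uphill of it two hub cheeks (30 mm apart, tops 2 mm below the shaft's top line) stop it from sliding uphill. The blade passes between ledges and cheeks. A post stands under the shaft here.
- clip_mid (a point): The seated steel spring clip: loose, 69 g, 34 mm long (x, along the shaft), 48 mm wide (y), about 71 mm high. Point midway between its jaws, at shaft_seat and with its axes while seated. Bridge plate 14 to 19 mm above it (z), on that a fin 10 mm thick (y), 34 mm long, its top 45 mm above it. Sprung jaws hang at both sides and hook under the shaft with 10 mm round bars 21 mm below it.
- clip_gap (a point): The gap where the wedge goes in from downhill: between the shaft's top line and a rounded cross rib under the clip's bridge, 6 mm high, 21 mm wide; point at mid-height under the rib, axes as clip_mid. Lifted 9 mm square to the shaft (5 to 14 N of push on the wedge) the jaws pass the shaft's widest; lifted 28 mm the clip is clear, its bars close under the blade and it hangs on the wedge.
- wedge_grip (a point): Centre of the black upright grip block of the loose wedge: block 50 mm long (x), 18 mm wide (y), 52 mm high, underside 34 mm below this point. x points along the blade to its tip, z up. Wedge 155 mm long, about 160 g. Its steel blade is 14 mm wide, flat underneath and level with the block; its top rises from 3 mm at the tip to 22 mm at 71 mm behind it, then stays level.
- wedge_tip (a point): The thin end of the wedge's blade, in the middle of its width, 1.5 mm above the underside; 130 mm ahead (x) of wedge_grip and 32.5 mm below it.
- tray: The shallow rectangular steel tray on the bench, 270 (x) x 190 (y) x 22 mm high, walls and floor 4 mm thick, fixed. Origin: centre of its underside; z up.
- marker: Black marker pen lying on the bench, 130 mm long, 14 mm thick, a bystander.
- tape: Blue ring of tape lying flat, 72 mm across, 20 mm high, a bystander.
- jar: Clear jar with a white cap, 54 mm across, 75 mm high, a bystander.
- beaker: Glass beaker, 68 mm across, 90 mm high, a bystander.
Mind the look-alikes: they are no part of the job. What is meant by the part that bears clip_mid is not purple or red, and is the smaller of those in its own colour.

How it is judged:
On the way, in this order (a step that is already met when the one before it is completed fails the run):
1. the tip of the wedge is under the bridge of the clip while the clip is still seated on the shaft (x of wedge_tip in the frame of clip_mid between 0.003 and 0.07 m and y of wedge_tip in the frame of clip_mid between -0.012 and 0.012 m and z of wedge_tip in the frame of clip_mid between -0.004 and 0.012 m and distance between clip_mid and shaft_seat below 0.01 m), for 0.05 s.
2. the clip is off the shaft, lifted by the wedge and not touched by the fingers (distance between clip_mid and shaft_seat above 0.04 m and z of clip_mid in the frame of shaft_seat above 0.027 m and contact force between wedge and clip above 0.05 N and contact force between the fingers and clip below 0.2 N), for 0.05 s.
At the end, for the whole second after the job is handed in: The middle of the clip is inside the tray's walls and less than 60 mm above the bench, the wedge's grip is less than 80 mm above the bench (lying in the tray or on the bench), and both are at rest (under 30 mm/s) (x of clip_mid in the frame of tray between -0.125 and 0.125 m and y of clip_mid in the frame of tray between -0.085 and 0.085 m and height (world z) of clip_mid below 0.06 m and height (world z) of wedge_grip below 0.08 m and linear speed of each of clip, wedge below 0.03 m/s); the robot touches nothing.
It fails at once if a finger touches the clip (over 1 N) before it is off the shaft (contact force between the fingers and clip above 1 N and distance between clip_mid and shaft_seat below 0.03 m).
It fails at once if the clip flies or drops (faster than 1.2 m/s) (linear speed of clip above 1.2 m/s).
It fails at once if the marker, tape, jar or beaker is pushed more than 40 mm (distance of any of marker, tape, jar, beaker from where it was at the start of the episode above 0.04 m).
It also fails if it takes over 70 s, if anything falls off the work surface, if the arm or the gripper's body presses on something with over 40 N, if the wrist force passes 120 N, or if a joint passes its speed limit or range.

## Working session

There is one attempt and no reset: what is moved stays moved. The work goes in short steps, Python scripts to look and compute and a tool call to move; the robot and the scene stay as the last step left them, time stands still between calls to the robot, and variables do not carry over. Pictures are saved under pics/ and viewed, and the job is handed in when it is done.

Besides the shell and the picture viewer there is one more tool, called as name(argument=value, ...), one argument or row to a line, values as JSON. servo_tool: Moves the arm, as the interface text tells. Its arguments: {"type":"object","properties":{"delta_rot":{"type":"array","items":{"type":"array","items":{"type":"number"}}},"xyz":{"type":"array","items":{"type":"array","items":{"type":"number"}}},"fingers":{"type":"array","items":{"type":"number"}},"force":{"type":"number"}},"required":["delta_rot","xyz","fingers"]}

```bash
ls; mkdir -p pics; python3 - <<'E'
from station import monitor, vision, job_done, manip
import cv2
print(monitor.read_state()); print(manip.hold_point_z)
for n in ["scene","top","wrist"]:
    f=vision.grab_frame(n)
    cv2.imwrite(f"pics/{n}0.png",f["color"][:,:,::-1])
    print(n,f["intrinsics"],f["camera_from_world"])
E
```

```text
pics
{'time_s': 0.0, 'qpos': array([-1.34368597,  0.70709163, -0.02764272,  1.4850066 ,  0.02200093,
        0.95093013, -0.07547658]), 'qd': array([-0.00068281,  0.00268902, -0.00021611, -0.00141592, -0.00095307,
        0.00025873, -0.00018307]), 'joint_efforts': array([-2.02743940e-04, -8.83207297e+01,  1.23453956e+00, -2.36175889e+01,
        1.69147225e-02,  6.32368887e-03, -9.19208475e-06]), 'tcp_pos': array([0.15262737, 0.55408483, 0.23083198]), 'tool_rot': array([ 0.09433949,  0.70077738, -0.09513566,  0.70068561]), 'contact_force': array([-0.23362734,  0.80530001, -0.21879511]), 'ft_torque': array([0.00586256, 0.0249157 , 0.05054818]), 'width': 0.08558766848382288}
0.0187
scene [[488.83125922   0.         249.90101914]
 [  0.         488.83125922 196.87173213]
 [  0.           0.           1.        ]] [[ 0.80692785  0.59061473  0.00645704 -0.47059501]
 [ 0.4269605  -0.57571145 -0.69732421 -0.16302268]
 [-0.40813256  0.56544723 -0.71672676  1.43466724]
 [ 0.          0.          0.          1.        ]]
top [[429.97408607   0.         250.74108909]
 [  0.         429.97408607 192.09627657]
 [  0.           0.           1.        ]] [[-0.04096647 -0.99915666  0.00277738  0.02161355]
 [-0.97844861  0.03955406 -0.20266672  0.59900459]
 [ 0.20238595 -0.01102007 -0.97924383  1.2598046 ]
 [ 0.          0.          0.          1.        ]]
wrist [[297.31863964   0.         259.00545252]
 [  0.         297.31863964 195.66422261]
 [  0.           0.           1.        ]] [[ 2.65719067e-01  9.64050425e-01 -3.94554215e-04 -5.73270927e-01]
 [ 9.13200549e-01 -2.51572224e-01  3.20587232e-01 -4.05886006e-02]
 [ 3.08962999e-01 -8.55464475e-02 -9.47218914e-01  3.81918278e-01]
 [ 0.00000000e+00  0.00000000e+00  0.00000000e+00  1.00000000e+00]]
```

View pics/scene0.png

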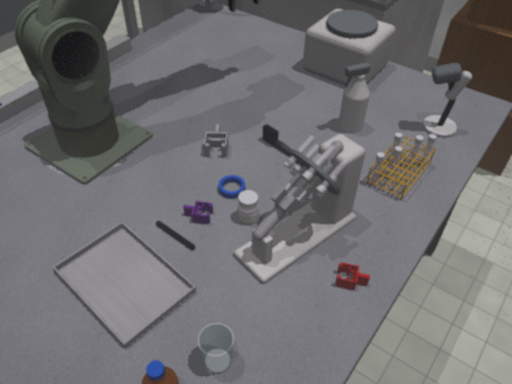

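View pics/top0.png

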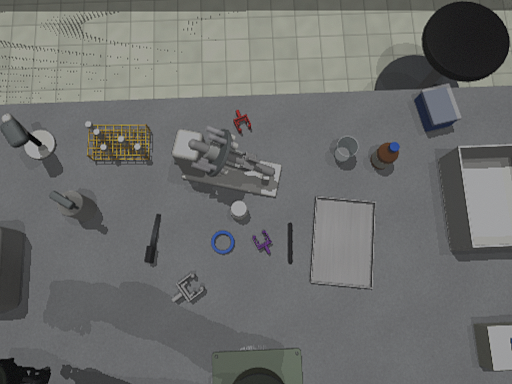

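View pics/wrist0.png

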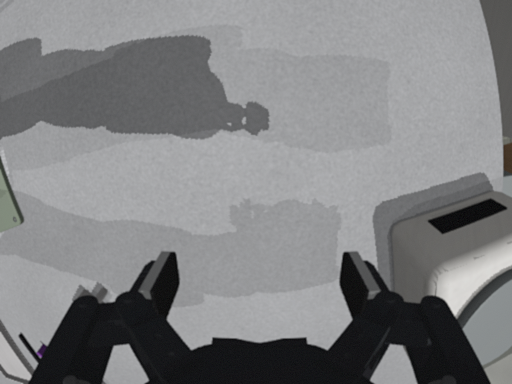

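```bash
python3 - <<'E'
import cv2
a=cv2.imread("pics/scene0.png");b=cv2.imread("pics/top0.png")
cv2.imwrite("pics/c1.png",cv2.resize(a[100:300,180:390],None,fx=3.5,fy=2.9,interpolation=cv2.INTER_CUBIC)[:600,:800])
cv2.imwrite("pics/c2.png",cv2.resize(b[95:305,130:300],None,fx=2.85,fy=2.85,interpolation=cv2.INTER_CUBIC))
E
```

```text
(no output)
```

View pics/c1.png

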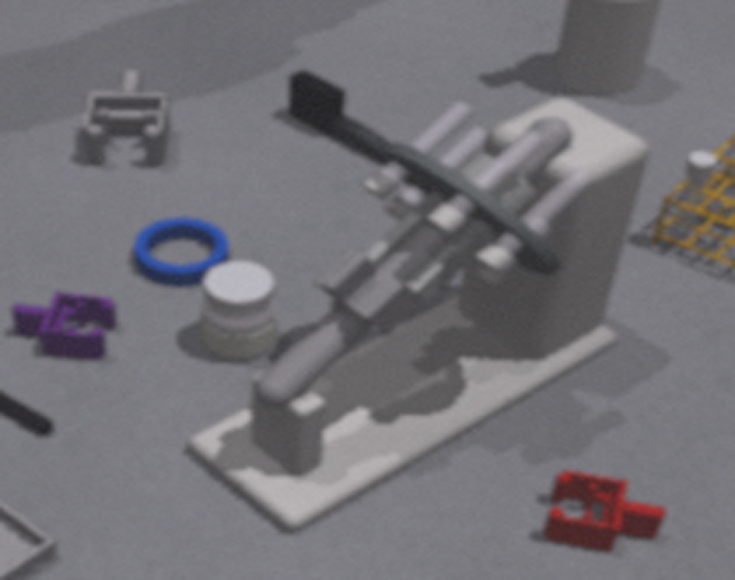

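View pics/c2.png

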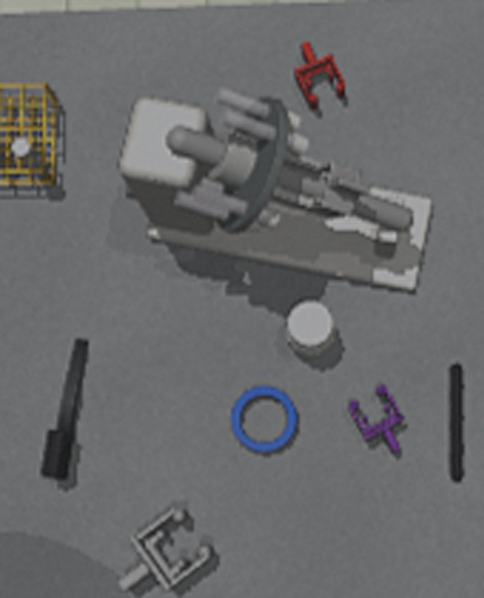

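```bash
cat > h.py <<'E'
import numpy as np, cv2
from station import monitor, vision
from scipy.spatial.transform import Rotation as R
def ray(f,u,v,fish=False):
    K=f["intrinsics"];T=f["camera_from_world"]
    a=(u-K[0,2])/K[0,0];b=(v-K[1,2])/K[1,1]
    if fish:
        r=np.hypot(a,b); d=np.array([a/r*np.sin(r),b/r*np.sin(r),np.cos(r)]) if r>0 else np.array([0,0,1.])
    else: d=np.array([a,b,1.]);d/=np.linalg.norm(d)
    Rm=T[:3,:3]; return -Rm.T@T[:3,3], Rm.T@d
def onz(f,u,v,z,fish=False):
    o,d=ray(f,u,v,fish); return o+d*(z-o[2])/d[2]
def tri(rays):
    A=sum(np.eye(3)-np.outer(d,d) for o,d in rays);b=sum((np.eye(3)-np.outer(d,d))@o for o,d in rays)
    p=np.linalg.solve(A,b); return p,[np.linalg.norm((np.eye(3)-np.outer(d,d))@(p-o)) for o,d in rays]
def proj(f,p,fish=False):
    T=f["camera_from_world"];K=f["intrinsics"];c=T[:3,:3]@np.asarray(p)+T[:3,3]
    if fish:
        th=np.arctan2(np.hypot(c[0],c[1]),c[2]);n=np.hypot(c[0],c[1]);q=c[:2]/n*th
    else:q=c[:2]/c[2]
    return K[0,0]*q[0]+K[0,2],K[1,1]*q[1]+K[1,2]
def save(n,f): cv2.imwrite(n,f["color"][:,:,::-1])
E
python3 - <<'E'
from h import *
f=vision.grab_frame("top");s=vision.grab_frame("scene")
g=f["color"].max(2)
m=((g<50)).astype(np.uint8); m[:200]=0;m[275:]=0;m[:,:140]=0;m[:,175:]=0
ys,xs=np.nonzero(m);print(len(xs),xs.min(),xs.max(),ys.min(),ys.max())
print("rows");
for y in range(210,268): print(y,g[y,140:170].tolist())
E
```

```text
197 145 160 214 262
rows
210 [108, 109, 111, 112, 111, 113, 111, 109, 112, 109, 111, 112, 112, 113, 115, 114, 112, 114, 115, 114, 113, 113, 116, 111, 112, 110, 110, 115, 113, 116]
211 [108, 109, 111, 114, 111, 112, 109, 108, 108, 109, 110, 110, 112, 111, 113, 113, 112, 115, 115, 115, 113, 114, 116, 113, 112, 111, 113, 114, 111, 113]
212 [111, 110, 110, 111, 113, 112, 111, 113, 111, 111, 112, 114, 117, 112, 112, 115, 118, 117, 118, 118, 118, 114, 113, 115, 116, 114, 114, 114, 113, 114]
213 [111, 110, 110, 112, 115, 116, 110, 112, 111, 113, 114, 114, 113, 114, 114, 115, 106, 99, 100, 106, 108, 116, 114, 118, 115, 114, 114, 113, 116, 117]
214 [111, 111, 110, 111, 115, 113, 111, 112, 112, 111, 115, 113, 112, 109, 111, 118, 76, 44, 52, 66, 66, 110, 118, 118, 115, 116, 115, 113, 114, 117]
215 [111, 113, 110, 110, 113, 112, 112, 112, 113, 112, 113, 111, 112, 110, 116, 113, 62, 37, 43, 38, 34, 108, 116, 117, 115, 115, 116, 113, 112, 116]
216 [111, 111, 112, 113, 110, 110, 112, 113, 112, 112, 112, 112, 110, 112, 116, 105, 58, 44, 45, 41, 48, 112, 117, 114, 113, 113, 114, 114, 113, 113]
217 [1
[... 6747 characters left out ...]
, 94, 83, 60, 56, 55, 66, 75, 74, 68, 108, 115, 113, 116, 115, 114, 113, 113, 113, 111, 111, 110, 110]
264 [108, 110, 109, 112, 113, 109, 109, 107, 105, 111, 78, 74, 78, 75, 74, 73, 65, 106, 115, 117, 114, 110, 111, 111, 110, 110, 112, 112, 113, 111]
265 [107, 108, 110, 110, 110, 111, 112, 112, 104, 114, 81, 69, 71, 70, 70, 68, 85, 111, 113, 111, 112, 110, 110, 112, 107, 107, 110, 113, 115, 113]
266 [109, 109, 111, 111, 112, 113, 110, 110, 108, 112, 97, 92, 75, 69, 89, 90, 110, 115, 112, 110, 110, 110, 109, 111, 108, 111, 111, 113, 115, 115]
267 [110, 112, 113, 113, 114, 112, 110, 112, 110, 112, 113, 115, 96, 88, 112, 115, 110, 113, 113, 113, 114, 113, 111, 111, 108, 109, 109, 110, 111, 114]
```

```bash
python3 - <<'E'
from h import *
f=vision.grab_frame("top");s=vision.grab_frame("scene")
c=onz(f,148.3,253.7,.052);t=onz(f,158.3,213.7,.003)
print(c,t,np.linalg.norm((t-c)[:2]),np.degrees(np.arctan2(*(t-c)[1::-1])))
# check in scene
for p in (c,t): print(proj(s,p))
# mixer base corners (top view crop coords/2.85)
for n,(u,v) in dict(a=(130+432/2.85,95+200/2.85),b=(130+413/2.85,95+290/2.85),c=(130+152/2.85,95+233/2.85)).items(): print(n,onz(f,u,v,.018))
# shaft low end, tri
print(tri([ray(f,130+412/2.85,95+215/2.85),ray(s,180+268/3.5,100+380/2.9)]))
for n,(u,v) in dict(t1=(316,198),t2=(374,200),t3=(372,287),t4=(311,284)).items(): print(n,onz(f,u,v,.022))
save("pics/s1.png",s)
x=cv2.resize(s["color"][150:260,240:345,::-1],None,fx=7,fy=5.4,interpolation=cv2.INTER_CUBIC);cv2.imwrite("pics/c3.png",x)
x=cv2.resize(f["color"][120:200,165:290,::-1],None,fx=6.4,fy=6.4,interpolation=cv2.INTER_CUBIC);cv2.imwrite("pics/c4.png",x)
E
```

```text
[0.42494737 0.31229899 0.052     ] [0.55328769 0.2927998  0.003     ] 0.12981315572302166 -8.639077605371595
(np.float64(269.82736538097623), np.float64(127.88921836442012))
(np.float64(302.91381365146947), np.float64(162.15757456719663))
a [ 0.6927157  -0.10603205  0.018     ]
b [ 0.59018365 -0.07917429  0.018     ]
c [0.66709882 0.21005343 0.018     ]
(array([ 0.65124279, -0.0738287 ,  0.12108328]), [np.float64(0.0021445547542366683), np.float64(0.002144554754236844)])
t1 [ 0.58016164 -0.20837349  0.022     ]
t2 [ 0.56634141 -0.39091576  0.022     ]
t3 [ 0.29927504 -0.35829018  0.022     ]
t4 [ 0.31572419 -0.17416703  0.022     ]
```

View pics/c3.png

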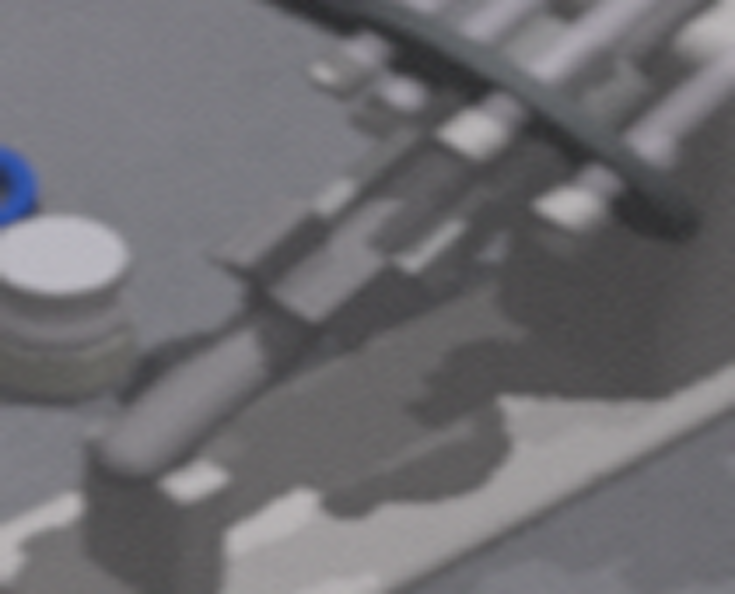

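View pics/c4.png

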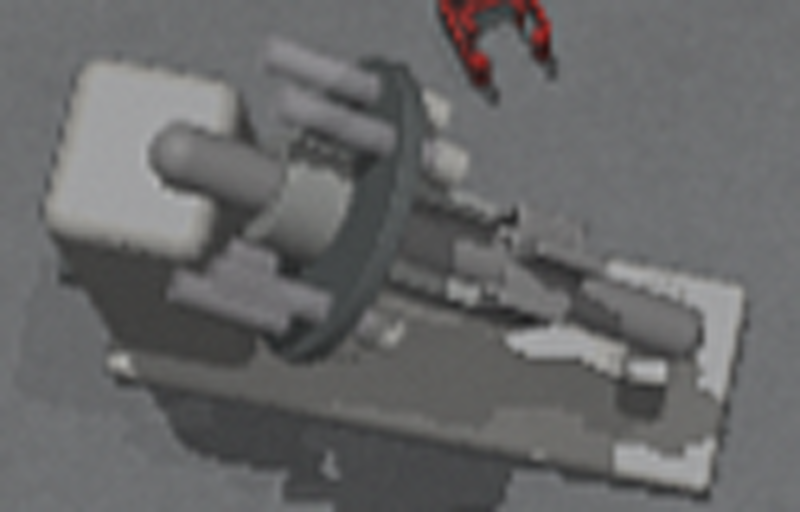

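```bash
cat >> h.py <<'E'
def tool():
    s=monitor.read_state(); return np.array(s["tcp_pos"]),R.from_quat(s["tool_rot"]),s
def goal_delta(p,M):
    """p target tcp, M target rot matrix (cols tool axes)-> xyz mm, rotvec deg"""
    p0,r0,_=tool()
    d=r0.inv().apply(np.asarray(p)-p0)*1000
    rv=(r0.inv()*R.from_matrix(M)).as_rotvec(degrees=True)
    return d.round(1),rv.round(2)
E
python3 - <<'E'
from h import *
p,r,s=tool(); print(r.as_matrix().round(3))
f=vision.grab_frame("wrist");T=f["camera_from_world"]
o=-T[:3,:3].T@T[:3,3]; print("cam in tool",r.inv().apply(o-p).round(3),"cam axes in tool",r.inv().apply(T[:3,:3]).round(3))
yaw=np.radians(-8.64)
wx=np.array([np.cos(yaw),np.sin(yaw),0]);wy=np.array([-np.sin(yaw),np.cos(yaw),0])
for sg in (1,-1):
    M=np.column_stack([[0,0,-1],sg*wy,np.cross([0,0,-1],sg*wy)])
    print(sg,M[:,2],goal_delta([0.425,0.312,0.13],M))
E
```

```text
[[-0.     0.266  0.964]
 [-0.     0.964 -0.266]
 [-1.    -0.    -0.   ]]
cam in tool [-0.144 -0.001 -0.084] cam axes in tool [[-0.001  1.     0.   ]
 [-0.321 -0.     0.947]
 [ 0.947  0.     0.321]]
1 [ 0.98865174 -0.15022559  0.        ] (array([ 101.2, -161.2,  326.9]), array([-6.76, -0.  ,  0.02]))
-1 [-0.98865174  0.15022559  0.        ] (array([ 101.2, -161.2,  326.9]), array([1.7324e+02, 2.0000e-02, 0.0000e+00]))
```

servo_tool(
  delta_rot=[
    [-1,0,0],
    [-2,0,0],
    [-3,0,0],
    [-5,0,0],
    [-6.8,0,0],
    [-6.8,0,0],
    [-6.8,0,0],
    [-6.8,0,0],
    [-6.8,0,0],
    [-6.8,0,0],
    [-6.8,0,0],
    [-6.8,0,0],
  ],
  xyz=[
    [10,-20,40],
    [20,-40,80],
    [30,-60,120],
    [40,-80,160],
    [50,-100,200],
    [60,-120,240],
    [70,-140,280],
    [75,-161,327],
    [75,-161,327],
    [75,-161,327],
    [75,-161,327],
    [75,-161,327],
  ],
  fingers=[1,1,1,1,1,1,1,1,1,1,1,1],
  force=60,
)

```text
time_s: 1.6
tcp_pos: [0.4243, 0.3133, 0.1565]
tool_rot: [0.052, 0.705, -0.052, 0.705]
contact_force: [-0.2, -0.4, 1.1]
width: 0.0851
```

```bash
python3 - <<'E'
from h import *
p,r,s=tool(); print(p,r.as_matrix().round(3),s["qpos"].round(2),s["contact_force"],s["time_s"])
f=vision.grab_frame("wrist");save("pics/w1.png",f)
for q in ([0.425,.312,.052],[.553,.293,.002]): print(proj(f,q,True))
E
```

```text
[0.42433473 0.31330411 0.15647597] [[-0.     0.148  0.989]
 [ 0.     0.989 -0.148]
 [-1.     0.    -0.   ]] [-0.62  0.74 -0.13  1.75  0.15  0.66  0.58] [-0.2321974  -0.3614284   1.05408766] 1.6
(np.float64(258.9358621894561), np.float64(196.66879375960926))
(np.float64(259.0197703776557), np.float64(283.952518911157))
```

View pics/w1.png

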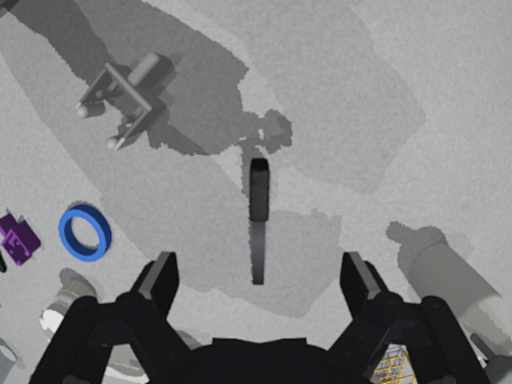

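```bash
python3 - <<'E'
from h import *
f=vision.grab_frame("wrist")
yaw=np.radians(-8.64);wx=np.array([np.cos(yaw),np.sin(yaw),0])
c=np.array([.425,.312,.034])
for a,z in ((-.025,0),(-.025,.052),(.025,.052),(.130,.0)):
    q=c+wx*a;q[2]=z;print(a,z,np.round(proj(f,q,True),1))
g=f["color"].max(2);cv2.imwrite("pics/w1c.png",cv2.resize(f["color"][145:295,215:305,::-1],None,fx=4,fy=4,interpolation=cv2.INTER_CUBIC))
for v in (165,180,200,215,225,240,260,275,282): 
    x=np.nonzero(g[v,230:290]<(75 if v<222 else 130))[0]+230; print(v,x.min(),x.max(),g[v,244:274:2])
print(g[150:292:2,258])
E
```

```text
-0.025 0 [259.1 157.1]
-0.025 0.052 [259.1 168.9]
0.025 0.052 [259.  222.5]
0.13 0.0 [258.8 283.3]
165 251 268 [108 114 121  76  12  18  19  16  19  19  21  12  70 156 164]
180 250 268 [121 122 111  40  40  45  48  49  51  55  55  55  44 131 160]
200 250 268 [159 161 136  35  48  53  53  54  56  57  58  53  63 156 175]
215 250 268 [158 161 152  52  43  51  50  52  52  53  55  48  72 160 158]
225 250 265 [158 158 157 104  81  70  73  72  74  73  77 134 149 160 162]
240 249 265 [163 159 142  97  97  96  97  96  96  95  98 145 160 161 160]
260 251 264 [159 158 160 142  83  73  74  76  77  72 108 155 164 165 163]
275 252 263 [160 159 160 162  94  51  52  54  57  54 138 161 160 163 162]
282 252 263 [166 166 164 160  97  37  40  41  44  43 140 162 160 159 159]
[115 106 109 110  52  20  15  18  16  17  25  53  53  49  49  49  49  51
  53  53  55  57  55  54  56  54  54  54  53  53  54  53  52  53  46  40
  63  72  75  78  82  84  88  91  94  96  95  94  91  89  88  85  83  81
  80  76  75  74  68  66  62  64  58  54  52  48  41  86 162 164 161]
```

View pics/w1c.png

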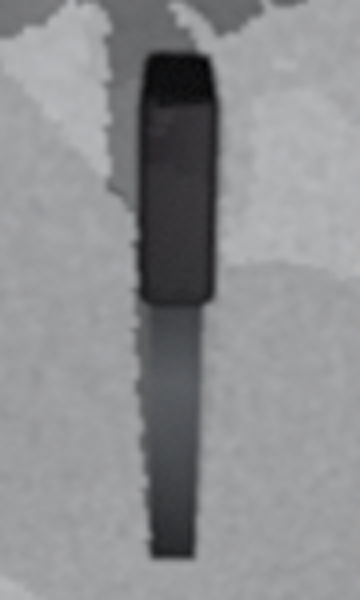

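servo_tool(
  delta_rot=[
    [0,0,0],
    [0,0,0],
    [0,0,0],
    [0,0,0],
    [0,0,0],
    [0,0,0],
    [0,0,0],
    [0,0,0],
    [0,0,0],
    [0,0,0],
    [0,0,0],
    [0,0,0],
  ],
  xyz=[
    [25,-1,1],
    [50,-1,1],
    [75,-1,1],
    [100,-1,1],
    [120,-1,1],
    [133,-1,1],
    [139.5,-1,1],
    [139.5,-1,1],
    [139.5,-1,1],
    [139.5,-1,1],
    [139.5,-1,1],
    [139.5,-1,1],
  ],
  fingers=[1,1,1,1,1,1,1,1,-1,-1,-1,-1],
  force=80,
)

```text
time_s: 2.9
tcp_pos: [0.4262, 0.3112, 0.0171]
tool_rot: [0.053, 0.705, -0.053, 0.705]
contact_force: [-0.4, -0.2, 1.1]
width: 0.0281
```

servo_tool(
  delta_rot=[
    [0,0,0],
    [0,0,0],
    [0,0,0],
    [0,0,0],
  ],
  xyz=[
    [0,0,0],
    [0,0,0],
    [0,0,0],
    [0,0,0],
  ],
  fingers=[-1,-1,-1,-1],
)

```text
time_s: 3.3
tcp_pos: [0.4261, 0.3112, 0.0172]
tool_rot: [0.053, 0.705, -0.053, 0.705]
contact_force: [-2.0, -0.0, 7.2]
width: 0.0173
```

servo_tool(
  delta_rot=[
    [0,0,0],
    [0,0,0],
    [0,0,0],
    [0,0,0],
    [0,0,0],
    [0,0,0],
    [0,0,0],
    [0,0,0],
    [0,0,0],
    [0,0,0],
    [0,0,0],
  ],
  xyz=[
    [-10,0,0],
    [-30,0,0],
    [-60,0,0],
    [-95,0,0],
    [-130,0,0],
    [-165,0,0],
    [-200,0,0],
    [-235,0,0],
    [-265,0,0],
    [-280,0,0],
    [-280,0,0],
  ],
  fingers=[-1,-1,-1,-1,-1,-1,-1,-1,-1,-1,-1],
)

```text
time_s: 4.4
tcp_pos: [0.4262, 0.3113, 0.299]
tool_rot: [0.054, 0.704, -0.052, 0.706]
contact_force: [0.6, -0.1, -2.4]
width: 0.0175
```

```bash
cat >> h.py <<'E'
def frame(psi,slope=30):
    a=np.radians(psi);b=np.radians(slope)
    wx=np.array([np.cos(b)*np.cos(a),np.cos(b)*np.sin(a),np.sin(b)]);wy=np.array([-np.sin(a),np.cos(a),0]);wz=np.cross(wx,wy)
    return wx,wy,wz,np.column_stack([-wz,wy,wx])
E
python3 - <<'E'
from h import *
p,r,s=tool(); print(p,s["qpos"].round(2),s["contact_force"])
wx,wy,wz,M=frame(75.2)
tip=np.array([.651,-.074,.121])+.09*wz
tcp=tip-.1288*wx+.0156*wz
print(tcp,goal_delta(tcp,M))
f=vision.grab_frame("top");save("pics/t2.png",f)
print("beaker",onz(f,343,156,0),"top rim",onz(f,347,143,.09))
f=vision.grab_frame("wrist");save("pics/w2.png",f)
E
```

```text
[0.42619613 0.31128331 0.29898767] [-0.6   0.56 -0.17  1.54  0.1   1.05  0.63] [ 0.58153108 -0.12822523 -2.3612481 ]
[ 0.609019   -0.23289169  0.14805228] (array([ 150.4, -511. ,  261.9]), array([-81.73, -24.22,  21.89]))
beaker [ 0.72054144 -0.31050498  0.        ] top rim [ 0.73573213 -0.30492516  0.09      ]
```

View pics/w2.png

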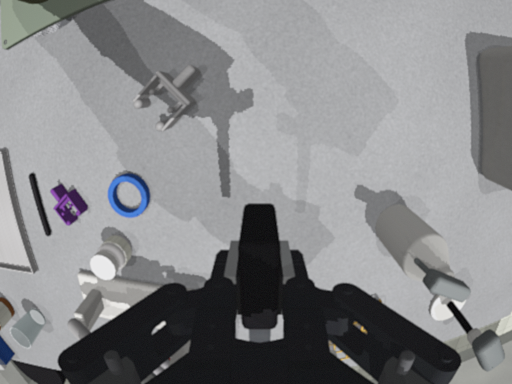

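View pics/t2.png

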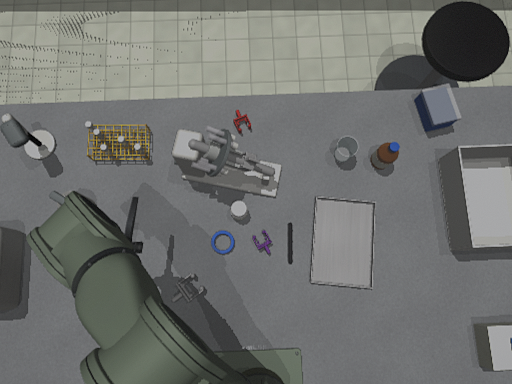

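servo_tool(
  delta_rot=[
    [-8,0,0],
    [-16,0,0],
    [-24,0,0],
    [-32,0,0],
    [-40,0,0],
    [-48,0,0],
    [-56,0,0],
    [-64,0,0],
    [-72,0,0],
    [-80,0,0],
    [-84,0,0],
    [-84,0,0],
  ],
  xyz=[
    [-20,-17,28],
    [-40,-34,56],
    [-60,-51,85],
    [-80,-68,113],
    [-100,-85,141],
    [-121,-102,169],
    [-121,-120,197],
    [-121,-137,226],
    [-121,-154,254],
    [-121,-171,282],
    [-121,-171,282],
    [-121,-171,282],
  ],
  fingers=[-1,-1,-1,-1,-1,-1,-1,-1,-1,-1,-1,-1],
)

```text
time_s: 5.7
tcp_pos: [0.6799, 0.0995, 0.4153]
tool_rot: [-0.432, 0.56, 0.433, 0.558]
contact_force: [-0.2, -0.3, -1.8]
width: 0.017
```

```bash
python3 - <<'E'
from h import *
p,r,s=tool(); print(p,r.as_matrix().round(3),s["qpos"].round(2),s["contact_force"])
f=vision.grab_frame("wrist");save("pics/w3.png",f)
E
```

```text
[0.6799344  0.09952566 0.41534545] [[-0.003 -0.968  0.251]
 [-0.001  0.251  0.968]
 [-1.     0.003 -0.001]] [-0.13  0.92 -0.46  0.32  0.39  1.94  2.61] [-0.20395676 -0.34312089 -1.77577843]
```

View pics/w3.png

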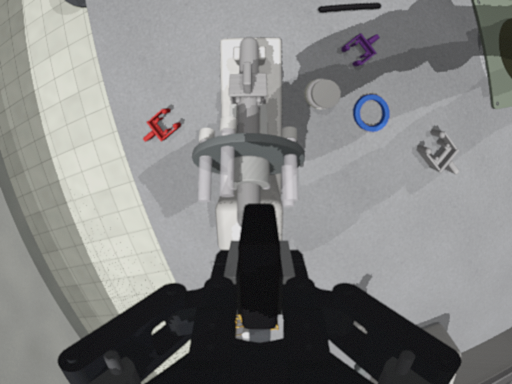

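```bash
python3 - <<'E'
from h import *
a=cv2.imread("pics/w3.png")
cv2.imwrite("pics/w3c.png",cv2.resize(a[25:145,200:300],None,fx=5,fy=5,interpolation=cv2.INTER_CUBIC))
E
```

```text
(no output)
```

View pics/w3c.png

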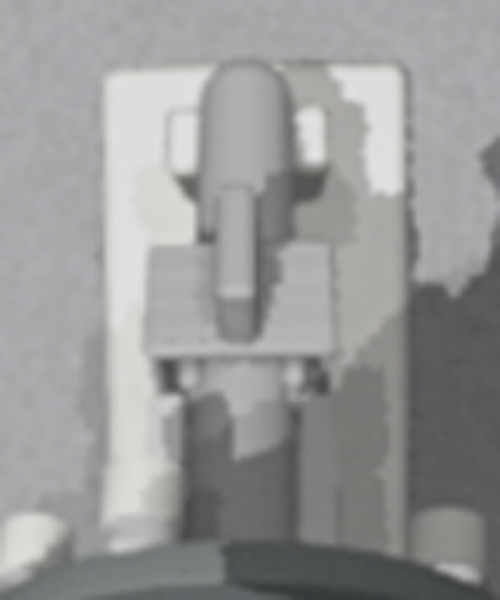

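```bash
python3 - <<'E'
from h import *
f=vision.grab_frame("wrist")
P=lambda a,b:(200+a/5-.4,25+b/5-.4)
obj=[(-17,-24,19),(-17,24,19),(17,24,19),(17,-24,19),(-17,-5,45),(-17,5,45),(17,5,45),(17,-5,45)]
px=[P(147,243),P(330,243),P(335,357),P(145,357),P(219,185),P(252,185),P(252,297),P(219,297)]
n=[]
T=f["camera_from_world"];Rm=T[:3,:3]
for u,v in px:
    o,d=ray(f,u,v,True); c=Rm@d; n.append(c[:2]/c[2])
ok,rv,tv=cv2.solvePnP(np.array(obj,float)/1000,np.array(n),np.eye(3),None)
Rc=cv2.Rodrigues(rv)[0]
pr=cv2.projectPoints(np.array(obj,float)/1000,rv,tv,np.eye(3),None)[0][:,0]
print("res px",((pr-n)*297).round(1).tolist())
W=Rm.T@Rc; pos=Rm.T@(tv[:,0]-T[:3,3]); print("clip_mid",pos); print(W.round(3),"yaw",np.degrees(np.arctan2(W[1,0],W[0,0])),"slope",np.degrees(np.arcsin(W[2,0])))
# constrained: fix orientation 75.2/30, linear least squares for position
wx,wy,wz,M=frame(75.2); W0=np.column_stack([wx,wy,wz])
A=[];b=[]
for q,(u,v) in zip(obj,px):
    o,d=ray(f,u,v,True);Pm=np.eye(3)-np.outer(d,d);A.append(Pm);b.append(Pm@(o-W0@np.array(q)/1000))
x,res,_,_=np.linalg.lstsq(np.vstack(A),np.hstack(b),rcond=None);print("fixed",x,res)
# shaft low end and base
s=vision.grab_frame("scene");t=vision.grab_frame("top");save("pics/s3.png",s);save("pics/t3.png",t)
print("base low edge",onz(f,*P(103,68),.018,True),onz(f,*P(404,68),.018,True), "farther",onz(f,*P(103,300),.018,True),onz(f,*P(406,450),.018,True))
for q in ([0,0,0],[0,0,45],[-17,0,45],[17,0,45],[-90,0,2],[17,24,19],[17,-24,19]):
    w=x+W0@np.array(q)/1000; print(q,w.round(4),np.round(proj(s,w),1),np.round(proj(t,w),1),np.round(proj(f,w,True),1))
E
```

```text
res px [[-1.6, 0.2], [1.8, -0.3], [-0.7, -1.2], [-0.1, -0.6], [-0.4, 1.1], [0.9, 1.0], [0.5, -0.2], [-0.4, -0.1]]
clip_mid [0.64698768 0.02835206 0.92183041]
[[-0.233  0.967  0.103]
 [-0.763 -0.247  0.598]
 [ 0.603  0.061  0.795]] yaw -106.95221793837746 slope 37.1106352167981
fixed [0.66809605 0.00654448 0.15646341] [7.58903447e-06]
base low edge [ 0.69396272 -0.10734295  0.018     ] [ 0.5904755  -0.07907517  0.018     ] farther [ 0.7162194  -0.02371856  0.018     ] [0.62502165 0.05770132 0.018     ]
[0, 0, 0] [0.6681 0.0065 0.1565] [284.  201.2] [246.6 162.3] [247.8  91.6]
[0, 0, 45] [ 0.6623 -0.0152  0.1954] [276.9 193.1] [254.4 160.2] [246.7  72.6]
[-17, 0, 45] [ 0.6586 -0.0294  0.1869] [271.4 199.2] [259.5 162.1] [247.   61.6]
[17, 0, 45] [ 0.6661 -0.001   0.2039] [282.4 187.1] [249.3 158.2] [246.5  84.3]
[-90, 0, 2] [ 0.6479 -0.0698  0.1132] [255.4 231.7] [272.6 171.7] [248.8  40.5]
[17, 24, 19] [0.6462 0.0177 0.1814] [279.  185.8] [242.9 167.5] [266.4  95.3]
[17, -24, 19] [0.6926 0.0055 0.1814] [294.1 198.3] [246.6 151.6] [228.   95.6]
```

servo_tool(
  delta_rot=[
    [6,0,0],
    [12,0,0],
    [18,0,0],
    [24,0,0],
    [30,0,0],
    [36,0,0],
    [42,0,0],
    [48,0,0],
    [55,0,0],
    [55.5,0,0],
    [55.5,0,0],
    [55.5,0,0],
  ],
  xyz=[
    [0,30,13],
    [10,60,26],
    [30,90,39],
    [60,120,52],
    [100,150,65],
    [140,180,78],
    [180,210,91],
    [220,240,104],
    [260,268,117],
    [295,268,117],
    [295,268,117],
    [295,268,117],
  ],
  fingers=[-1,-1,-1,-1,-1,-1,-1,-1,-1,-1,-1,-1],
)

```text
time_s: 7.1
tcp_pos: [0.4492, 0.2805, 0.1231]
tool_rot: [-0.122, 0.697, 0.122, 0.696]
contact_force: [1.3, -0.0, -1.0]
width: 0.0172
```

```bash
python3 - <<'E'
from h import *
p,r,s=tool(); print(p,r.as_matrix().round(3),s["qpos"].round(2))
wx,wy,wz,M=frame(20,0); print(goal_delta([.45,.28,.0175],M))
E
```

```text
[0.44924662 0.28047613 0.12314952] [[-0.001 -0.34   0.94 ]
 [-0.001  0.94   0.34 ]
 [-1.    -0.001 -0.001]] [-0.5   0.8  -0.22  1.77  0.28  0.6   1.03]
(array([105.6,  -0.6,   0.6]), array([-0.1 , -0.05,  0.03]))
```

servo_tool(
  delta_rot=[
    [0,0,0],
    [0,0,0],
    [0,0,0],
    [0,0,0],
    [0,0,0],
    [0,0,0],
    [0,0,0],
    [0,0,0],
    [0,0,0],
    [0,0,0],
    [0,0,0],
    [0,0,0],
  ],
  xyz=[
    [20,0,0],
    [45,0,0],
    [70,0,0],
    [90,0,0],
    [100,0,0],
    [105,0,0],
    [105.5,0,0],
    [105.5,0,0],
    [105.5,0,0],
    [105.5,0,0],
    [105.5,0,0],
    [105.5,0,0],
  ],
  fingers=[-1,-1,-1,-1,-1,-1,-1,-1,0.5,1,1,1],
)

```text
time_s: 8.3
tcp_pos: [0.4495, 0.2807, 0.0175]
tool_rot: [-0.122, 0.696, 0.122, 0.697]
contact_force: [-0.2, -0.6, -0.4]
width: 0.0742
```

servo_tool(
  delta_rot=[
    [0,0,0],
    [0,0,0],
    [0,0,0],
    [0,0,0],
    [0,0,0],
    [8,0,0],
    [16,0,0],
    [24,0,0],
    [32,0,0],
    [40,0,0],
    [48,0,0],
    [56,0,0],
  ],
  xyz=[
    [0,0,0],
    [-20,0,0],
    [-45,0,0],
    [-70,0,0],
    [-85,0,0],
    [-90,0,0],
    [-90,0,0],
    [-90,0,0],
    [-90,0,0],
    [-90,0,0],
    [-90,0,0],
    [-90,0,0],
  ],
  fingers=[1,1,1,1,1,1,1,1,1,1,1,1],
)

```text
time_s: 9.5
tcp_pos: [0.4494, 0.2807, 0.1073]
tool_rot: [0.221, 0.672, -0.221, 0.672]
contact_force: [-0.9, -0.5, -0.1]
width: 0.0854
```

servo_tool(
  delta_rot=[
    [8,0,0],
    [16,0,0],
    [24,0,0],
    [32,0,0],
    [40,0,0],
    [48,0,0],
    [56,0,0],
    [64,0,0],
    [72,0,0],
    [80,0,0],
    [88,0,0],
    [96,0,0],
  ],
  xyz=[
    [0,0,0],
    [0,0,0],
    [0,0,0],
    [0,0,0],
    [0,0,0],
    [0,0,0],
    [0,0,0],
    [0,0,0],
    [0,0,0],
    [0,0,0],
    [0,0,0],
    [0,0,0],
  ],
  fingers=[1,1,1,1,1,1,1,1,1,1,1,1],
)

```text
time_s: 10.7
tcp_pos: [0.4493, 0.2808, 0.1073]
tool_rot: [-0.647, -0.285, 0.647, -0.285]
contact_force: [0.5, 0.4, 0.2]
width: 0.0855
```

servo_tool(
  delta_rot=[
    [8,0,0],
    [16,0,0],
    [24,0,0],
    [28,0,0],
    [28,0,0],
  ],
  xyz=[
    [0,0,0],
    [0,0,0],
    [0,0,0],
    [0,0,0],
    [0,0,0],
  ],
  fingers=[1,1,1,1,1],
)

```text
time_s: 11.2
tcp_pos: [0.4492, 0.2808, 0.1071]
tool_rot: [-0.696, -0.122, 0.697, -0.122]
contact_force: [0.5, -1.9, 1.0]
width: 0.0853
```

```bash
python3 - <<'E'
from h import *
p,r,s=tool(); print(p,r.as_matrix().round(3),s["qpos"].round(2),s["time_s"])
f=vision.grab_frame("wrist");save("pics/w4.png",f)
t=vision.grab_frame("top");save("pics/t4.png",t)
E
```

```text
[0.44924163 0.28080764 0.10714448] [[-0.     0.34  -0.941]
 [-0.    -0.941 -0.34 ]
 [-1.     0.     0.   ]] [-0.93  0.92  0.63  1.8  -0.81  0.7  -1.06] 11.2
```

View pics/w4.png

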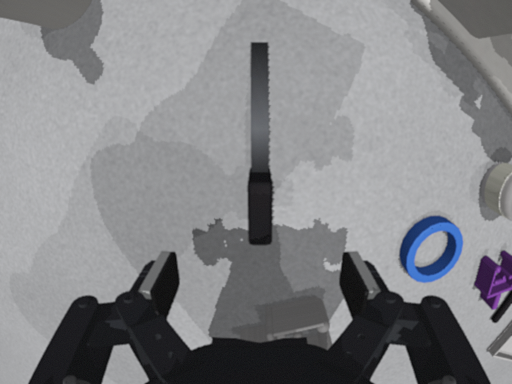

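```bash
python3 - <<'E'
from h import *
f=vision.grab_frame("wrist");g=f["color"].max(2)
wx,wy,wz,M=frame(19.9,0)
c=np.array([.4495,.2807,.034])-.0012*wx
for a,z in ((-.025,.052),(.025,.052),(.025,.022),(.130,.003)):
    q=c+wx*a;q[2]=z;print(a,z,np.round(proj(f,q,True),1))
print(g[166:182,259]);print(g[236:250,259]);print(g[36:48,259])
for v in (60,120,200,230): x=np.nonzero(g[v,240:285]<110)[0]+240; print(v,x.min(),x.max())
cv2.imwrite("pics/w4c.png",cv2.resize(f["color"][30:255,225:295,::-1],None,fx=2.6,fy=2.6,interpolation=cv2.INTER_CUBIC))
E
```

```text
-0.025 0.052 [258.5 245.1]
0.025 0.052 [258.6 181.4]
0.025 0.022 [258.7 170.9]
0.13 0.003 [259.1  41.5]
[61 57 55 53 52 49 33 20 23 19 24 21 22 21 20 21]
[ 33  35  29  24  20  23  24  22  42  76  96  99  99 100]
[154 155 156 158 160 155 117  57  35  41  43  42]
60 251 268
120 252 268
200 248 272
230 240 277
```

View pics/w4c.png

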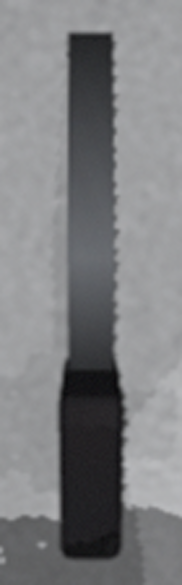

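servo_tool(
  delta_rot=[
    [0,0,0],
    [0,0,0],
    [0,0,0],
    [0,0,0],
    [0,0,0],
    [0,0,0],
    [0,0,0],
    [0,0,0],
    [0,0,0],
    [0,0,0],
    [0,0,0],
    [0,0,0],
  ],
  xyz=[
    [20,0,1],
    [45,0,1],
    [65,0,1],
    [80,0,1],
    [87,0,1],
    [89.5,0,1],
    [89.5,0,1],
    [89.5,0,1],
    [89.5,0,1],
    [89.5,0,1],
    [89.5,0,1],
    [89.5,0,1],
  ],
  fingers=[1,1,1,1,1,1,1,-1,-1,-1,-1,-1],
  force=100,
)

```text
time_s: 12.55
tcp_pos: [0.4485, 0.2804, 0.0181]
tool_rot: [0.697, 0.122, -0.696, 0.122]
contact_force: [-0.7, 0.7, 3.8]
width: 0.0169
```

servo_tool(
  delta_rot=[
    [0,0,0],
    [0,0,0],
    [0,0,0],
    [0,0,0],
  ],
  xyz=[
    [0,0,0],
    [0,0,0],
    [0,0,0],
    [0,0,0],
  ],
  fingers=[-1,-1,-1,-1],
)

```text
time_s: 12.95
tcp_pos: [0.4485, 0.2804, 0.0181]
tool_rot: [0.697, 0.122, -0.696, 0.122]
contact_force: [-1.6, -0.8, 6.3]
width: 0.0164
```

servo_tool(
  delta_rot=[
    [0,0,0],
    [0,0,0],
    [0,0,0],
    [0,0,0],
    [0,0,0],
    [0,0,0],
    [0,0,0],
    [0,0,0],
    [0,0,0],
    [0,0,0],
  ],
  xyz=[
    [-10,0,0],
    [-30,0,0],
    [-60,0,0],
    [-95,0,0],
    [-130,0,0],
    [-165,0,0],
    [-200,0,0],
    [-235,0,0],
    [-250,0,0],
    [-250,0,0],
  ],
  fingers=[-1,-1,-1,-1,-1,-1,-1,-1,-1,-1],
)

```text
time_s: 13.95
tcp_pos: [0.4488, 0.2802, 0.27]
tool_rot: [0.697, 0.122, -0.696, 0.122]
contact_force: [-1.3, -0.3, -3.1]
width: 0.0169
```

```bash
python3 - <<'E'
from h import *
p,r,s=tool(); print(p,r.as_matrix().round(3),s["qpos"].round(2),s["contact_force"])
f=vision.grab_frame("wrist");save("pics/w5.png",f)
W=r.as_matrix(); wz=-W[:,0];wx=-W[:,2];wy=-W[:,1]
for q in ((0,0,-15.8),(129.7,0,-15.8),(-25.3,0,34.8),(24.7,0,34.8)):
    print(np.round(proj(f,p+np.column_stack([wx,wy,wz])@np.array(q)/1000,True),1))
E
```

```text
[0.44880301 0.28021288 0.26996327] [[ 0.002  0.34  -0.94 ]
 [ 0.001 -0.94  -0.34 ]
 [-1.    -0.    -0.003]] [-1.03  0.72  0.84  1.61 -0.59  1.08 -1.26] [-1.34175136 -0.30388653 -3.09902629]
[258.3 238.1]
[258.2  10.2]
[258.1 328.3]
[257.9 240.3]
```

View pics/w5.png

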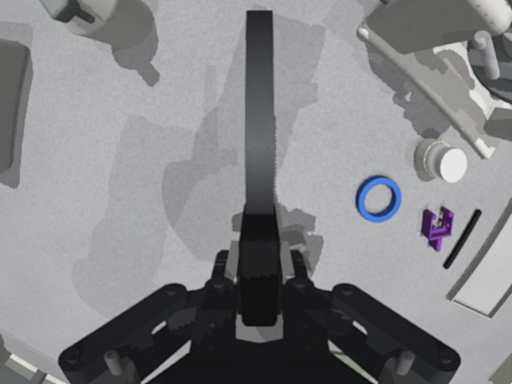

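```bash
cat >> h.py <<'E'
CLIP=np.array([0.6681,0.0065,0.1565])
WX,WY,WZ,_=frame(75.2); W0=np.column_stack([WX,WY,WZ]); MT=np.column_stack([-WZ,-WY,-WX])
TIPO=np.array([129.7,-0.6,-15.8])/1000   # tip in wedge axes rel. TCP
def tcp_for_tip(q):  # tip in clip_mid frame mm -> tcp world
    return CLIP+W0@(np.array(q)/1000-TIPO)
def tip_now():
    p,r,_=tool();Mx=r.as_matrix();W=np.column_stack([-Mx[:,2],-Mx[:,1],-Mx[:,0]])
    return W0.T@(p+W@TIPO-CLIP)*1000
E
python3 - <<'E'
from h import *
print(goal_delta([.47,-.05,.36],MT))
b=tcp_for_tip([-80,0,60]);print(b)
_,r,_=tool()
p0=np.array([.47,-.05,.36]); print("A->B in tool MT:",(MT.T@(b-p0)*1000).round(1))
E
```

```text
(array([-91.7, 317.9,  92. ]), array([-53.99,  27.57, -14.47]))
[ 0.61144815 -0.20556981  0.11729473]
A->B in tool MT: [153.1 176.5 220.3]
```

servo_tool(
  delta_rot=[
    [-6,3.06,-1.61],
    [-12,6.13,-3.22],
    [-18,9.19,-4.82],
    [-24,12.25,-6.43],
    [-30,15.32,-8.04],
    [-36,18.38,-9.65],
    [-42,21.45,-11.26],
    [-48,24.5,-12.9],
    [-54,27.57,-14.47],
    [-54,27.57,-14.47],
    [-54,27.57,-14.47],
    [-54,27.57,-14.47],
  ],
  xyz=[
    [-20,35,0],
    [-40,70,10],
    [-60,105,20],
    [-80,140,30],
    [-92,175,45],
    [-92,210,60],
    [-92,245,75],
    [-92,280,85],
    [-92,318,92],
    [-92,318,92],
    [-92,318,92],
    [-92,318,92],
  ],
  fingers=[-1,-1,-1,-1,-1,-1,-1,-1,-1,-1,-1,-1],
)

```text
time_s: 15.2
tcp_pos: [0.4699, -0.0508, 0.3588]
tool_rot: [0.686, 0.528, -0.398, 0.304]
contact_force: [0.4, 0.2, -0.8]
width: 0.0167
```

```bash
python3 - <<'E'
from h import *
p,r,s=tool(); print(p,s["qpos"].round(2),s["contact_force"],s["time_s"])
print(goal_delta([.47,-.05,.36],MT),goal_delta(tcp_for_tip([-80,0,60]),MT))
E
```

```text
[ 0.46993438 -0.05079773  0.35877741] [ 0.13  0.48  0.4   1.69 -0.73  1.26  0.56] [ 0.43043246  0.22561229 -0.78688215] 15.2
(array([-0.7, -0.1, -1.3]), array([-0.21,  0.05,  0.06])) (array([152.4, 177.3, 218.3]), array([-0.21,  0.05,  0.06]))
```

Joints are comfortable. Go to the hover pose.

servo_tool(
  delta_rot=[
    [0,0,0],
    [0,0,0],
    [0,0,0],
    [0,0,0],
    [-0.2,0,0],
    [-0.2,0,0],
    [-0.2,0,0],
    [-0.2,0,0],
    [-0.2,0,0],
    [-0.2,0,0],
    [-0.2,0,0],
    [-0.2,0,0],
  ],
  xyz=[
    [15,22,27],
    [30,44,54],
    [45,66,82],
    [60,89,109],
    [76,111,137],
    [95,133,164],
    [114,155,191],
    [133,177,218],
    [152,177,218],
    [152,177,218],
    [152,177,218],
    [152,177,218],
  ],
  fingers=[-1,-1,-1,-1,-1,-1,-1,-1,-1,-1,-1,-1],
)

```text
time_s: 16.4
tcp_pos: [0.6128, -0.2041, 0.1206]
tool_rot: [0.685, 0.529, -0.395, 0.307]
contact_force: [-0.2, -0.7, -1.6]
width: 0.0171
```

```bash
python3 - <<'E'
from h import *
p,r,s=tool(); print(p,s["qpos"].round(2),s["contact_force"],s["ft_torque"],s["time_s"])
print(goal_delta(tcp_for_tip([-80,0,60]),MT),tip_now())
for n in ("wrist","top","scene"): save(f"pics/{n}6.png",vision.grab_frame(n))
E
```

```text
[ 0.61275372 -0.20410075  0.12063717] [ 0.38  1.07  0.32  1.23 -0.84  1.21  0.76] [-0.20774428 -0.74701882 -1.60202827] [-0.65319871  0.18359444 -0.01007954] 16.4
(array([ 2. , -0.9,  3.2]), array([ 0.26,  0.08, -0.03])) [-76.83002037  -0.30346918  61.84231594]
```

View pics/wrist6.png

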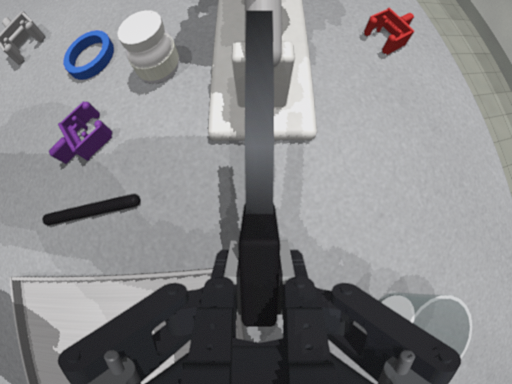

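View pics/scene6.png

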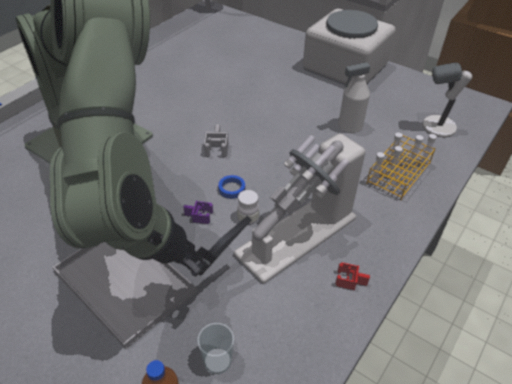

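View pics/top6.png

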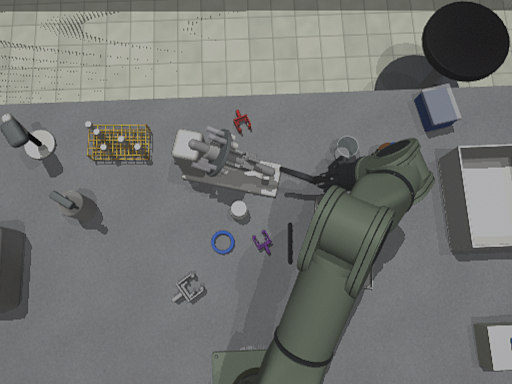

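servo_tool(
  delta_rot=[
    [0.2,0.1,0],
    [0.2,0.1,0],
    [0.2,0.1,0],
    [0.2,0.1,0],
    [0.2,0.1,0],
    [0.2,0.1,0],
    [0.2,0.1,0],
    [0.2,0.1,0],
  ],
  xyz=[
    [10,0,0],
    [20,0,0],
    [30,0,0],
    [40,0,0],
    [48,0,0],
    [48,0,0],
    [48,0,0],
    [48,0,0],
  ],
  fingers=[-1,-1,-1,-1,-1,-1,-1,-1],
)

```text
time_s: 17.35
tcp_pos: [0.6186, -0.1816, 0.078]
tool_rot: [0.686, 0.528, -0.396, 0.305]
contact_force: [0.2, 0.3, -1.7]
width: 0.0167
```

```bash
python3 - <<'E'
from h import *
p,r,s=tool(); print(p,s["contact_force"],s["ft_torque"],s["time_s"])
print(goal_delta(tcp_for_tip([-75,0,12]),MT),tip_now())
F={}
for n in ("wrist","scene","top"): F[n]=vision.grab_frame(n);save(f"pics/{n}7.png",F[n])
for q in ([-90,0,2],[-40,0,2],[0,0,45],[-17,24,19],[-17,-24,19],[-17,0,45]): 
    w=CLIP+W0@np.array(q)/1000; print(q,[np.round(proj(F[n],w,n=="wrist"),1) for n in F])
w=CLIP+W0@tip_now()/1000;print("tip",[np.round(proj(F[n],w,n=="wrist"),1) for n in F])
c=lambda n,y0,y1,x0,x1,k:cv2.imwrite(f"pics/{n}7c.png",cv2.resize(F[n]["color"][y0:y1,x0:x1,::-1],None,fx=k,fy=k,interpolation=cv2.INTER_CUBIC))
c("wrist",0,150,180,340,5);c("scene",150,290,180,320,4.2);c("top",130,210,215,335,6)
E
```

```text
[ 0.61861929 -0.18160838  0.07797221] [ 0.15502282  0.25404472 -1.7488803 ] [-0.70098057  0.23843376 -0.06064572] 17.35
(array([ 1.4, -0.8, -3. ]), array([-0.  , -0.04, -0.01])) [-78.00160706  -0.81674539  13.53302604]
[-90, 0, 2] [array([260.8,  37.7]), array([255.4, 231.7]), array([272.6, 171.7])]
[-40, 0, 2] [array([260.6, -39.1]), array([271.1, 214.6]), array([258.6, 166.5])]
[0, 0, 45] [array([ 260.8, -131.5]), array([276.9, 193.1]), array([254.4, 160.2])]
[-17, 24, 19] [array([217., -82.]), array([268.3, 197.4]), array([253.1, 171.2])]
[-17, -24, 19] [array([304.4, -81.8]), array([283.2, 210.3]), array([256.7, 155.4])]
[-17, 0, 45] [array([ 260.9, -110. ]), array([271.4, 199.2]), array([259.5, 162.1])]
tip [array([262.3,  12.5]), array([257.4, 226. ]), array([271.4, 169.8])]
```

View pics/wrist7c.png

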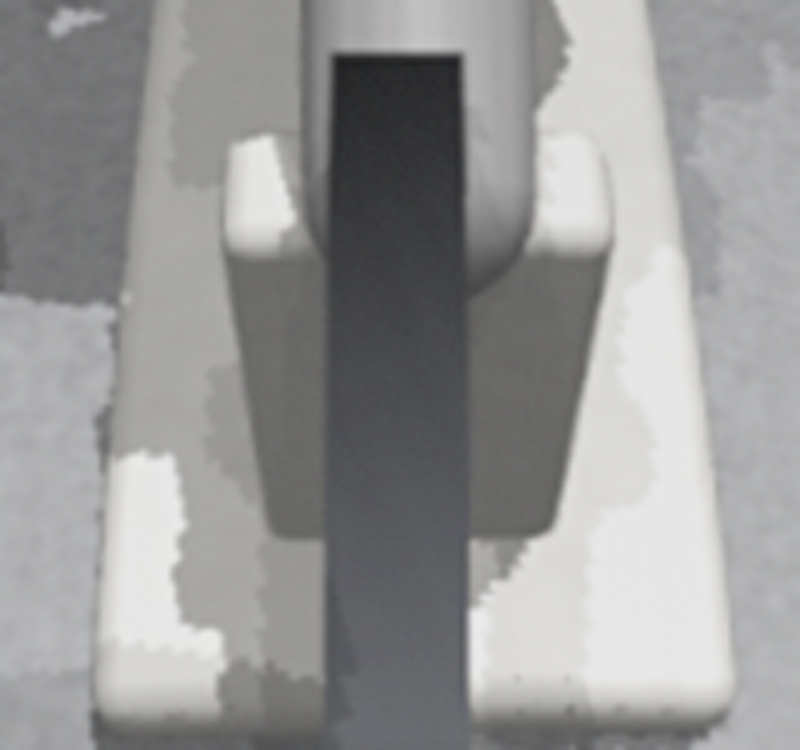

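View pics/scene7c.png

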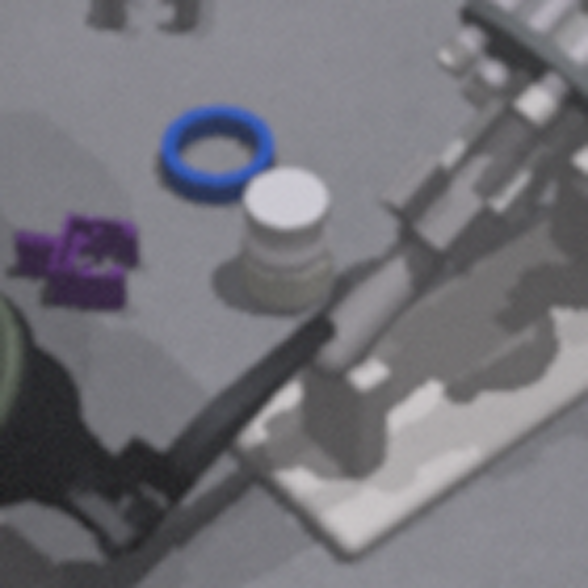

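View pics/top7c.png

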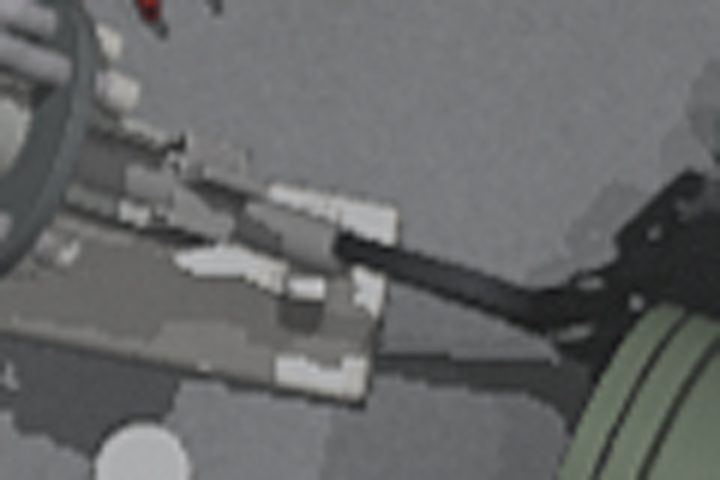

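```bash
python3 - <<'E'
from h import *
f=vision.grab_frame("wrist");g=f["color"].astype(int).max(2)
p,r,s=tool();Mx=r.as_matrix();W=np.column_stack([-Mx[:,2],-Mx[:,1],-Mx[:,0]])
# base-edge picks in crop px
P=lambda a,b:(180+a/5-.4,b/5-.4)
L=[(158,0),(140,150),(127,300),(113,450),(100,600)];Rr=[(645,0),(665,150),(689,300),(708,450),(728,600)]
l=np.array([onz(f,*P(*q),.018,True) for q in L]);rr=np.array([onz(f,*P(*q),.018,True) for q in Rr])
for a in (l,rr):
    d=a[0]-a[-1];print("yaw",np.degrees(np.arctan2(d[1],d[0])), "lateral wy(mm) rel tip", ((a-p-W@TIPO)@WY*1000).round(1))
print("wedge yaw",np.degrees(np.arctan2(W[1,0],W[0,0])))
# shaft edges per row
for v in (2,8,14,20,26,32):
    row=g[v,230:300]; d=np.diff(row); print(v,row[8:66:2].tolist())
E
```

```text
yaw 75.87040702284253 lateral wy(mm) rel tip [54.1 53.5 52.5 52.3 52.3]
yaw 75.99012067447725 lateral wy(mm) rel tip [-52.4 -52.  -53.  -53.4 -54.5]
wedge yaw 75.19994537159795
2 [151, 115, 121, 139, 149, 160, 166, 166, 171, 179, 180, 184, 191, 192, 191, 187, 183, 180, 177, 173, 167, 163, 160, 147, 131, 136, 136, 209, 213]
8 [150, 117, 120, 139, 150, 163, 168, 168, 174, 181, 183, 187, 195, 196, 195, 191, 186, 183, 177, 174, 168, 164, 161, 148, 128, 138, 139, 138, 185]
14 [151, 117, 119, 139, 85, 36, 42, 42, 45, 43, 45, 45, 44, 45, 46, 46, 43, 109, 178, 175, 168, 165, 162, 150, 133, 138, 139, 178, 209]
20 [155, 119, 119, 140, 78, 46, 46, 47, 47, 48, 48, 47, 48, 48, 48, 50, 46, 99, 176, 175, 169, 165, 162, 150, 131, 161, 208, 214, 213]
26 [142, 114, 117, 132, 70, 47, 51, 51, 51, 50, 50, 52, 50, 54, 51, 54, 51, 83, 162, 163, 169, 166, 163, 151, 137, 198, 204, 213, 216]
32 [164, 121, 114, 131, 61, 53, 53, 54, 54, 54, 55, 55, 56, 54, 57, 57, 56, 74, 162, 170, 172, 166, 165, 152, 141, 210, 218, 228, 228]
```

servo_tool(
  delta_rot=[
    [0,0,0],
    [0,0,0],
    [0,0,0],
    [0,0,0],
    [0,0,0],
  ],
  xyz=[
    [2,1,-5],
    [4,2.2,-15],
    [5,2.2,-20],
    [5,2.2,-20],
    [5,2.2,-20],
  ],
  fingers=[-1,-1,-1,-1,-1],
)

```text
time_s: 18.05
tcp_pos: [0.6257, -0.1625, 0.0834]
tool_rot: [0.686, 0.529, -0.396, 0.305]
contact_force: [-1.0, -0.9, -2.4]
width: 0.0172
```

```bash
python3 - <<'E'
from h import *
p,r,s=tool(); print(p,s["contact_force"],s["ft_torque"],s["time_s"],tip_now())
F={}
for n in ("wrist","scene","top"): F[n]=vision.grab_frame(n);save(f"pics/{n}8.png",F[n])
c=lambda n,y0,y1,x0,x1,k:cv2.imwrite(f"pics/{n}8c.png",cv2.resize(F[n]["color"][y0:y1,x0:x1,::-1],None,fx=k,fy=k,interpolation=cv2.INTER_CUBIC))
c("wrist",0,100,200,320,6);c("scene",170,270,220,320,6)
E
```

```text
[ 0.62570419 -0.16254533  0.08336763] [-1.0075308  -0.87752253 -2.42070002] [-0.75008666  0.19158977 -0.0083722 ] 18.05 [-57.7733112   -2.75943486   8.09942306]
```

View pics/wrist8c.png

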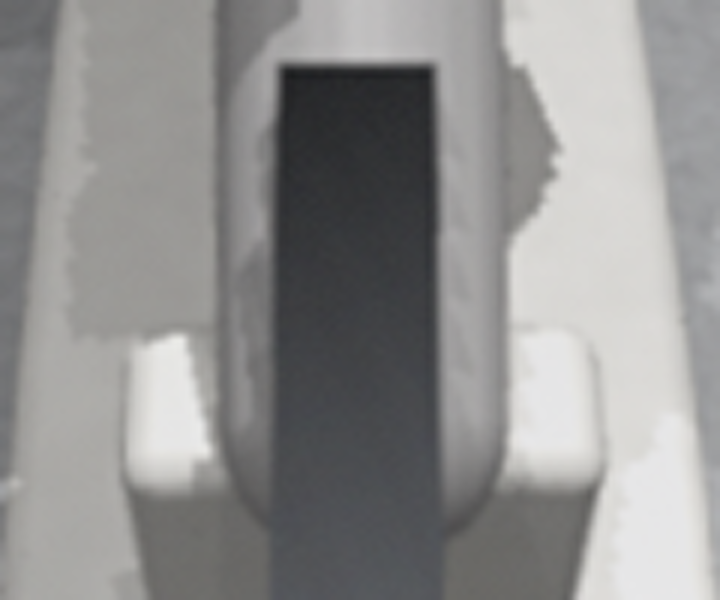

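View pics/scene8c.png

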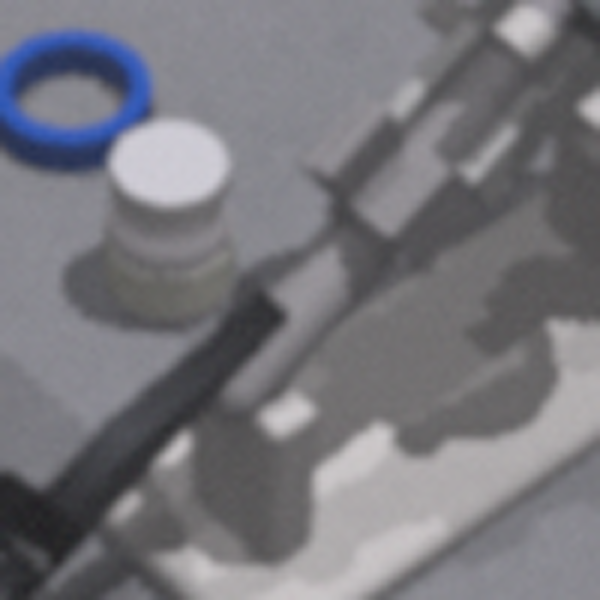

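servo_tool(
  delta_rot=[
    [-0.6,0,0],
    [-0.6,0,0],
    [-0.6,0,0],
    [-0.6,0,0],
  ],
  xyz=[
    [1,1.4,0],
    [2,1.4,0],
    [2,1.4,0],
    [2,1.4,0],
  ],
  fingers=[-1,-1,-1,-1],
)

```text
time_s: 18.6
tcp_pos: [0.6273, -0.1628, 0.0818]
tool_rot: [0.685, 0.53, -0.393, 0.309]
contact_force: [-3.7, -6.1, 5.0]
width: 0.0168
```

servo_tool(
  delta_rot=[
    [0,0,0],
    [0,0,0],
  ],
  xyz=[
    [1,0,0],
    [1,0,0],
  ],
  fingers=[-1,-1],
)

```text
time_s: 18.8
tcp_pos: [0.6274, -0.1624, 0.0808]
tool_rot: [0.685, 0.53, -0.393, 0.309]
contact_force: [-2.1, -5.6, 2.4]
width: 0.0165
```

servo_tool(
  delta_rot=[
    [0,0,0],
    [0,0,0],
  ],
  xyz=[
    [1,0,0],
    [1,0,0],
  ],
  fingers=[-1,-1],
)

```text
time_s: 19.0
tcp_pos: [0.6275, -0.1624, 0.0801]
tool_rot: [0.685, 0.53, -0.393, 0.309]
contact_force: [-3.3, -8.4, 6.8]
width: 0.0162
```

```bash
python3 - <<'E'
from h import *
p,r,s=tool(); print(p,s["contact_force"],s["ft_torque"],s["time_s"],tip_now())
print("wedge-axes force",(W0.T@s["contact_force"]).round(2))
E
```

```text
[ 0.62754941 -0.16236216  0.08011498] [-3.28747451 -8.36547713  6.77735047] [-0.4089691   0.25671669  0.23277707] 19.0 [-58.8555166   -3.24651432   4.81943205]
wedge-axes force [-4.34  1.04 10.33]
```

servo_tool(
  delta_rot=[
    [0,0,0],
    [0,0,0],
    [0,0,0],
    [0,0,0],
    [0,0,0],
    [0,0,0],
    [0,0,0],
  ],
  xyz=[
    [-1,0,0],
    [-1,0,-6],
    [-1,0,-12],
    [-1,0,-18],
    [-1,0,-24],
    [-1,0,-30],
    [-1,0,-30],
  ],
  fingers=[-1,-1,-1,-1,-1,-1,-1],
)

```text
time_s: 19.7
tcp_pos: [0.6343, -0.1368, 0.0966]
tool_rot: [0.685, 0.53, -0.393, 0.309]
contact_force: [-1.1, -3.6, 7.8]
width: 0.0167
```

```bash
python3 - <<'E'
from h import *
p,r,s=tool(); print(p,s["ft_torque"],s["time_s"],tip_now())
print("wedge-axes force",(W0.T@s["contact_force"]).round(2))
F={}
for n in ("wrist","scene","top"): F[n]=vision.grab_frame(n);save(f"pics/{n}9.png",F[n])
c=lambda n,y0,y1,x0,x1,k:cv2.imwrite(f"pics/{n}9c.png",cv2.resize(F[n]["color"][y0:y1,x0:x1,::-1],None,fx=k,fy=k,interpolation=cv2.INTER_CUBIC))
c("wrist",0,100,200,320,6);c("scene",170,260,225,315,6.6)
E
```

```text
[ 0.63426305 -0.13676912  0.09662291] [ 0.15678622 -0.08615661 -0.12011574] 19.7 [-27.6758604   -3.07027792   5.98765888]
wedge-axes force [0.61 0.12 8.64]
```

View pics/wrist9c.png

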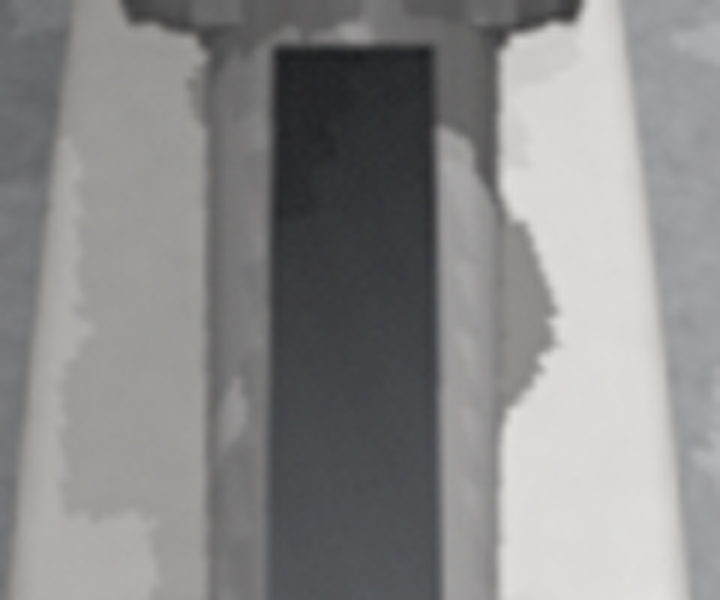

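View pics/scene9c.png

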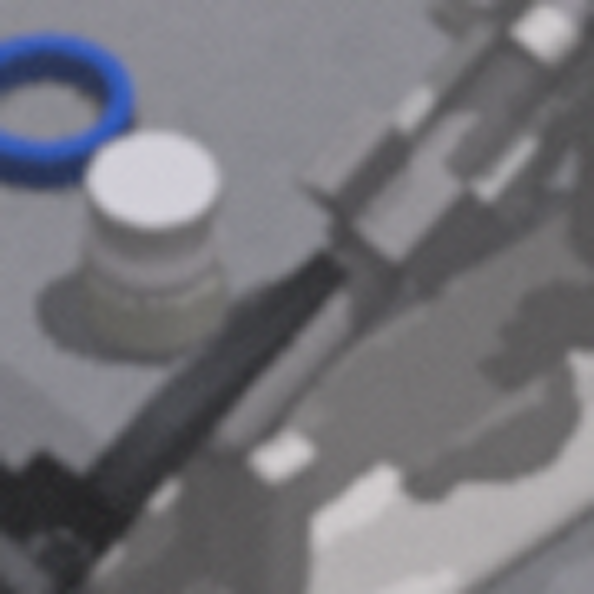

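```bash
python3 - <<'E'
from h import *
p,r,s=tool();Mx=r.as_matrix();print("slope",np.degrees(np.arcsin(-Mx[2,2])),"roll",Mx[2,1],"yaw",np.degrees(np.arctan2(-Mx[1,2],-Mx[0,2])),s["time_s"])
E
```

```text
slope 30.068917572327027 roll 0.006434269414064164 yaw 75.91757237491929 19.85
```

servo_tool(
  delta_rot=[
    [0,0,0],
    [0,0,0],
    [0,0,0],
    [0,0,0],
    [0,0,0],
    [0,0,0],
  ],
  xyz=[
    [-1,0,0],
    [-1,0.2,-4],
    [-1,0.2,-8],
    [-1,0.2,-12],
    [-1,0.2,-16],
    [-1,0.2,-16],
  ],
  fingers=[-1,-1,-1,-1,-1,-1],
)

```text
time_s: 20.45
tcp_pos: [0.6375, -0.1237, 0.1051]
tool_rot: [0.685, 0.53, -0.393, 0.309]
contact_force: [-0.8, -4.5, 4.7]
width: 0.0164
```

```bash
python3 - <<'E'
from h import *
p,r,s=tool(); print(p,s["ft_torque"],s["time_s"],tip_now())
print("wedge-axes force",(W0.T@s["contact_force"]).round(2))
E
```

```text
[ 0.63748274 -0.12370958  0.10510467] [-0.48106482  0.09826671 -0.03877872] 20.45 [-11.79413128  -2.86563253   6.55768107]
wedge-axes force [-1.58 -0.43  6.39]
```

servo_tool(
  delta_rot=[
    [0,0,0],
    [0,0,0],
    [0,0,0],
    [0,0,0],
    [0,0,0],
    [0,0,0],
  ],
  xyz=[
    [-0.4,0,0],
    [-0.4,0,-4],
    [-0.4,0,-8],
    [-0.4,0,-12],
    [-0.4,0,-17],
    [-0.4,0,-17],
  ],
  fingers=[-1,-1,-1,-1,-1,-1],
)

```text
time_s: 21.05
tcp_pos: [0.641, -0.1096, 0.1139]
tool_rot: [0.685, 0.53, -0.393, 0.309]
contact_force: [-0.8, -5.5, 5.8]
width: 0.0167
```

```bash
python3 - <<'E'
from h import *
p,r,s=tool(); print(p,s["ft_torque"],s["time_s"],tip_now())
print("wedge-axes force",(W0.T@s["contact_force"]).round(2))
F={}
for n in ("wrist","scene","top"): F[n]=vision.grab_frame(n);save(f"pics/{n}10.png",F[n])
c=lambda n,y0,y1,x0,x1,k:cv2.imwrite(f"pics/{n}10c.png",cv2.resize(F[n]["color"][y0:y1,x0:x1,::-1],None,fx=k,fy=k,interpolation=cv2.INTER_CUBIC))
c("wrist",0,100,200,320,6);c("scene",170,260,225,315,6.6)
E
```

```text
[ 0.64098531 -0.10957014  0.11393452] [-0.49309396  0.08040446 -0.05530723] 21.05 [ 5.23503086 -2.6383237   6.92645434]
wedge-axes force [-1.9  -0.65  7.83]
```

View pics/wrist10c.png

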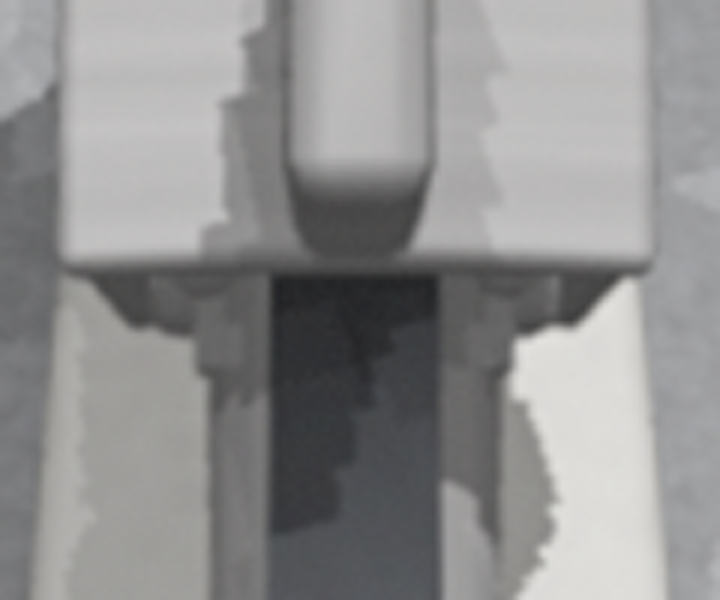

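View pics/scene10c.png

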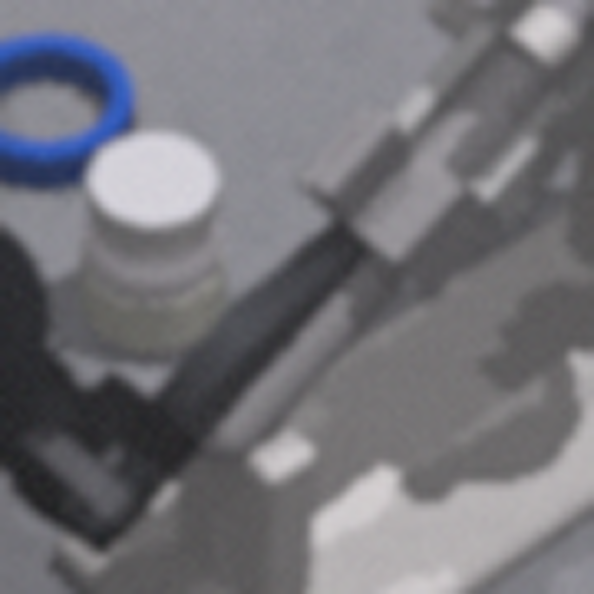

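servo_tool(
  delta_rot=[
    [0,0,0],
    [0,0,0],
    [0,0,0],
    [0,0,0],
    [0,0,0],
    [0,0,0],
    [0,0,0],
    [0,0,0],
  ],
  xyz=[
    [-0.2,0,-3],
    [-0.2,0,-6],
    [-0.4,0,-9],
    [-0.4,0,-12],
    [-0.4,0,-15],
    [-0.4,0,-18],
    [-0.4,0,-20],
    [-0.4,0,-20],
  ],
  fingers=[-1,-1,-1,-1,-1,-1,-1,-1],
)

```text
time_s: 22.0
tcp_pos: [0.6445, -0.095, 0.1233]
tool_rot: [0.684, 0.529, -0.395, 0.309]
contact_force: [-2.7, -13.6, 0.2]
width: 0.0168
```

```bash
cat > st.py <<'E'
from h import *
import sys
p,r,s=tool(); print(p,s["ft_torque"].round(2),s["time_s"],tip_now().round(1),s["width"])
print("wedge-axes force",(W0.T@s["contact_force"]).round(2))
F={};k=sys.argv[1]
for n in ("wrist","scene"): F[n]=vision.grab_frame(n);save(f"pics/{n}{k}.png",F[n])
a=cv2.resize(F["wrist"]["color"][0:130,195:325,::-1],(399,400),interpolation=cv2.INTER_CUBIC)
b=cv2.resize(F["scene"]["color"][150:260,225:335,::-1],(399,400),interpolation=cv2.INTER_CUBIC)
cv2.imwrite(f"pics/m{k}.png",np.hstack([a,b]))
E
python3 st.py 11
```

```text
[ 0.64451599 -0.09504278  0.12332443] [-3.37  0.88 -0.06] 22.0 [22.8 -2.6  7.1] 0.016820406726528573
wedge-axes force [-11.87  -0.86   7.06]
```

View pics/m11.png

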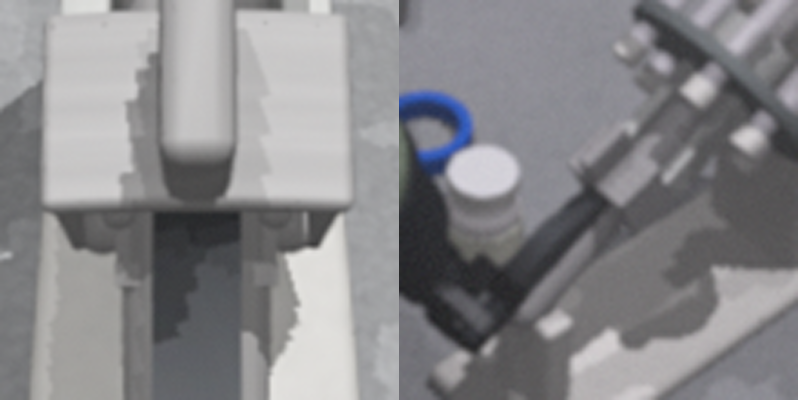

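servo_tool(
  delta_rot=[
    [0,0,0],
    [0,0,0],
    [0,0,0],
    [0,0,0],
    [0,0,0],
    [0,0,0],
    [0,0,0],
    [0,0,0],
  ],
  xyz=[
    [0,0,-2],
    [0,0,-4],
    [0,0,-6],
    [0,0,-8],
    [0,0,-10],
    [0,0,-12],
    [0,0,-14],
    [0,0,-15],
  ],
  fingers=[-1,-1,-1,-1,-1,-1,-1,-1],
)

```text
time_s: 22.9
tcp_pos: [0.6477, -0.0824, 0.1309]
tool_rot: [0.684, 0.529, -0.395, 0.309]
contact_force: [-2.8, -12.8, 0.9]
width: 0.0169
```

```bash
python3 st.py 12
```

```text
[ 0.6477277  -0.08243567  0.13086301] [-3.47  0.88 -0.03] 22.9 [37.9 -2.4  7.2] 0.016871460330288315
wedge-axes force [-10.95  -0.58   7.31]
```

View pics/m12.png

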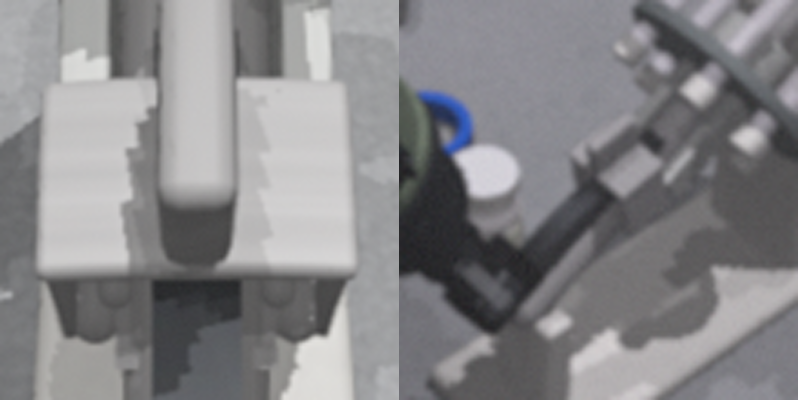

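Clip is rising symmetrically. Slow on through the widest point.

servo_tool(
  delta_rot=[
    [0,0,0],
    [0,0,0],
    [0,0,0],
    [0,0,0],
    [0,0,0],
    [0,0,0],
    [0,0,0],
    [0,0,0],
  ],
  xyz=[
    [0,0,-1.5],
    [0,0,-3],
    [0,0,-4.5],
    [0,0,-6],
    [0,0,-7.5],
    [0,0,-9],
    [0,0,-10.5],
    [0,0,-12],
  ],
  fingers=[-1,-1,-1,-1,-1,-1,-1,-1],
)

```text
time_s: 23.8
tcp_pos: [0.6503, -0.0723, 0.1369]
tool_rot: [0.684, 0.529, -0.395, 0.309]
contact_force: [-3.2, -11.8, 0.7]
width: 0.0169
```

```bash
python3 st.py 13
```

```text
[ 0.65030096 -0.07232007  0.13691675] [-3.23  0.84 -0.01] 23.8 [49.9 -2.3  7.2] 0.01686017020024531
wedge-axes force [-10.19   0.11   6.74]
```

View pics/m13.png

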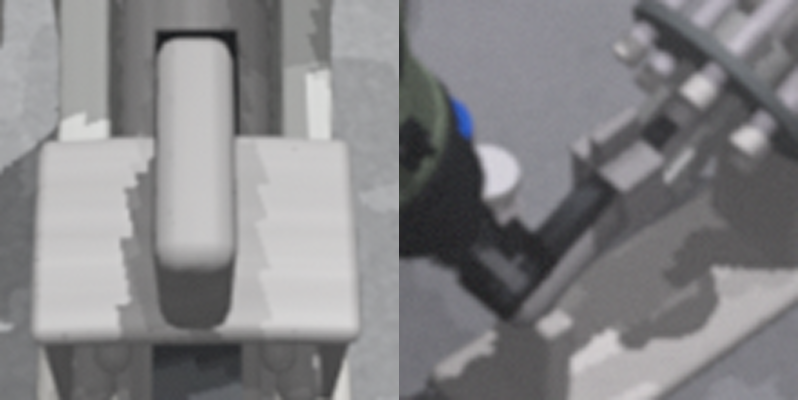

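servo_tool(
  delta_rot=[
    [0,0,0],
    [0,0,0],
    [0,0,0],
    [0,0,0],
    [0,0,0],
    [0,0,0],
    [0,0,0],
    [0,0,0],
  ],
  xyz=[
    [0,0,-1.5],
    [0,0,-3],
    [0,0,-4.5],
    [0,0,-6],
    [0,0,-7.5],
    [0,0,-9],
    [0,0,-10.5],
    [0,0,-12],
  ],
  fingers=[-1,-1,-1,-1,-1,-1,-1,-1],
)

```text
time_s: 24.7
tcp_pos: [0.6529, -0.0622, 0.143]
tool_rot: [0.684, 0.529, -0.394, 0.309]
contact_force: [-3.0, -13.0, 2.0]
width: 0.0165
```

```bash
python3 st.py 14
```

```text
[ 0.65291744 -0.06218959  0.14303379] [-3.09  0.8  -0.02] 24.7 [62.1 -2.3  7.3] 0.016533335103388513
wedge-axes force [-10.6   -0.41   8.41]
```

View pics/m14.png

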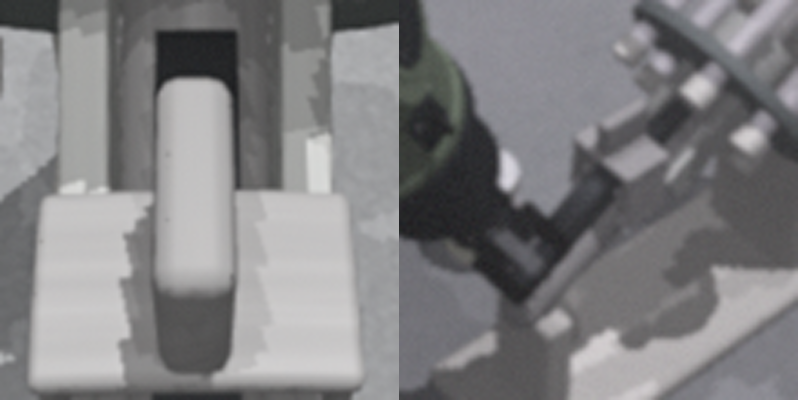

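servo_tool(
  delta_rot=[
    [0,0,0],
    [0,0,0],
    [0,0,0],
    [0,0,0],
    [0,0,0],
    [0,0,0],
    [0,0,0],
    [0,0,0],
  ],
  xyz=[
    [0,0,-1.5],
    [0,0,-3],
    [0,0,-4.5],
    [0,0,-6],
    [0,0,-7.5],
    [0,0,-9],
    [0,0,-10.5],
    [0,0,-11],
  ],
  fingers=[-1,-1,-1,-1,-1,-1,-1,-1],
)

```text
time_s: 25.6
tcp_pos: [0.6553, -0.0528, 0.1486]
tool_rot: [0.684, 0.53, -0.394, 0.309]
contact_force: [-3.7, -11.6, 2.1]
width: 0.0165
```

```bash
python3 st.py 15
```

```text
[ 0.65530559 -0.05278262  0.14860555] [-3.13  0.82  0.01] 25.6 [73.2 -2.2  7.3] 0.016530160875271867
wedge-axes force [-9.5   0.65  7.92]
```

View pics/m15.png

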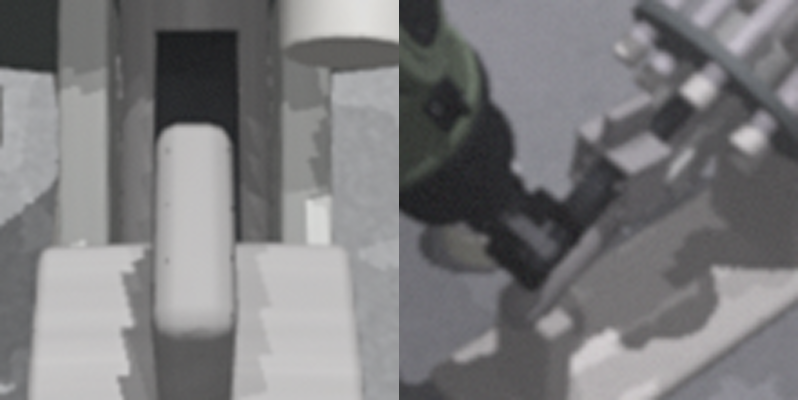

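View pics/wrist15.png

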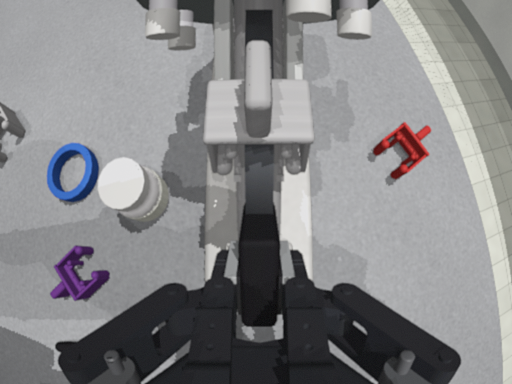

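servo_tool(
  delta_rot=[
    [0,0,0],
    [0,0,0],
    [0,0,0],
    [0,0,0],
    [0,0,0],
    [0,0,0],
    [0,0,0],
    [0,0,0],
  ],
  xyz=[
    [-1,0,0],
    [-2,0,0],
    [-3,0,0],
    [-4,0,0],
    [-5,0,0],
    [-6,0,0],
    [-7,0,0],
    [-8,0,0],
  ],
  fingers=[-1,-1,-1,-1,-1,-1,-1,-1],
)

```text
time_s: 26.5
tcp_pos: [0.6545, -0.0547, 0.156]
tool_rot: [0.685, 0.531, -0.393, 0.308]
contact_force: [0.6, -0.1, -2.3]
width: 0.0169
```

```bash
python3 st.py 16
```

```text
[ 0.65451506 -0.05472804  0.15604604] [-0.75  0.23 -0.04] 26.5 [75.2 -1.7 15.3] 0.01692074931733132
wedge-axes force [-1.1  -0.65 -2.02]
```

View pics/m16.png

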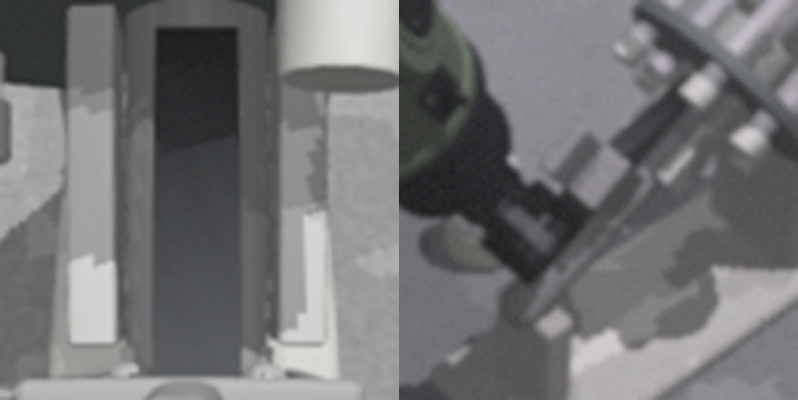

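View pics/wrist16.png

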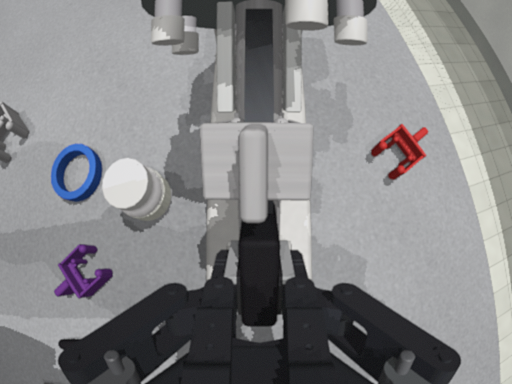

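```bash
python3 - <<'E'
import cv2
a=cv2.imread("pics/scene16.png");cv2.imwrite("pics/s16c.png",cv2.resize(a[160:250,225:330],None,fx=7,fy=6.5,interpolation=cv2.INTER_CUBIC))
E
```

```text
(no output)
```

View pics/s16c.png

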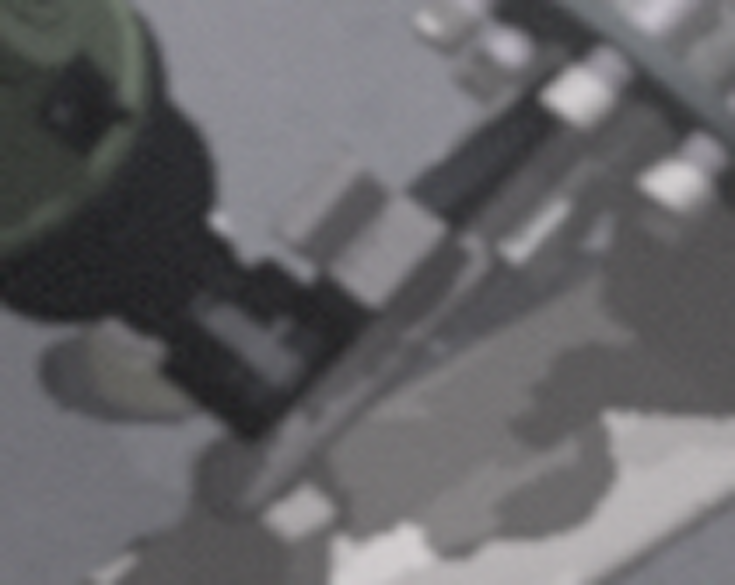

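servo_tool(
  delta_rot=[
    [0,0,0],
    [0,0,0],
    [0,0,0],
    [0,0,0],
    [0,0,0],
    [0,0,0],
    [0,0,0],
    [0,0,0],
    [0,0,0],
    [0,0,0],
    [0,0,0],
    [0,0,0],
  ],
  xyz=[
    [-1,0,0],
    [-3,0,0],
    [-6,0,0],
    [-9,0,0],
    [-13,0,0],
    [-17,0,0],
    [-21,0,0],
    [-25,0,0],
    [-30,0,0],
    [-35,0,0],
    [-40,0,0],
    [-40,0,0],
  ],
  fingers=[-1,-1,-1,-1,-1,-1,-1,-1,-1,-1,-1,-1],
)

```text
time_s: 27.8
tcp_pos: [0.6495, -0.0746, 0.1911]
tool_rot: [0.685, 0.53, -0.393, 0.309]
contact_force: [-0.2, -0.2, -2.5]
width: 0.0168
```

```bash
python3 st.py 17
```

```text
[ 0.64946842 -0.07458631  0.19107987] [-0.88  0.24  0.05] 27.8 [75.  -1.9 55.8] 0.016802235215473197
wedge-axes force [-1.52  0.15 -2.06]
```

View pics/wrist17.png

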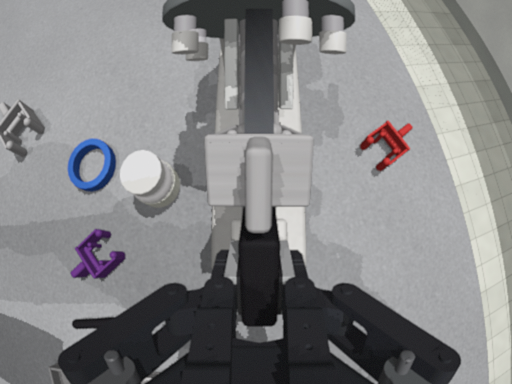

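View pics/m17.png

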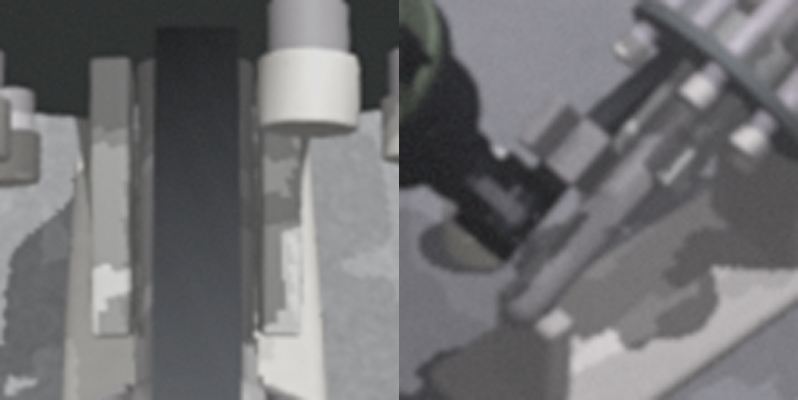

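servo_tool(
  delta_rot=[
    [0,0,0],
    [0,0,0],
    [0,0,0],
    [0,0,0],
    [0,0,0],
    [0,0,0],
    [0,0,0],
    [0,0,0],
    [0,0,0],
    [0,0,0],
    [0,0,0],
    [0,0,0],
  ],
  xyz=[
    [0,0,4],
    [0,0,10],
    [0,0,20],
    [-3,0,31],
    [-9,0,42],
    [-17,0,54],
    [-26,0,66],
    [-36,0,78],
    [-46,0,90],
    [-54,0,101],
    [-59,0,108],
    [-60,0,110],
  ],
  fingers=[-1,-1,-1,-1,-1,-1,-1,-1,-1,-1,-1,-1],
)

```text
time_s: 29.1
tcp_pos: [0.6182, -0.1966, 0.1873]
tool_rot: [0.685, 0.53, -0.393, 0.308]
contact_force: [-0.2, 0.8, -1.5]
width: 0.0168
```

```bash
python3 - <<'E'
from h import *
p,r,s=tool();print(p,s["contact_force"],s["qpos"].round(2))
f=vision.grab_frame("wrist");save("pics/w18.png",f);s=vision.grab_frame("scene");save("pics/s18.png",s)
t=vision.grab_frame("top");save("pics/t18.png",t)
wx,wy,wz,_=frame(10,13);M=np.column_stack([-wz,-wy,-wx])
# tray centre from scene corners (rim, z=.022)
for u,v in ((124,228),(194,288),(126,346),(56,272)): print(onz(s,u,v,.022).round(4))
c=np.array([.440,-.283,0]); W=np.column_stack([wx,wy,wz])
g=c-np.array([wx[0],wx[1],0])*.055; g[2]=.043
tcp=g+W@np.array([.0003,0,-.0167]);print("final tcp",tcp, goal_delta(tcp+[0,0,.15],M))
E
```

```text
[ 0.61821788 -0.1966269   0.18725675] [-0.19336702  0.84144857 -1.45739956] [ 0.36  0.99  0.34  1.17 -0.81  1.32  0.67]
[ 0.3436 -0.1849  0.022 ]
[ 0.5901 -0.2144  0.022 ]
[ 0.5708 -0.3962  0.022 ]
[ 0.3168 -0.3641  0.022 ]
final tcp [ 0.39121128 -0.29160277  0.02679551] (array([ -66.9, -196.7,  134.3]), array([ 61.47, -15.32,  24.01]))
```

View pics/w18.png

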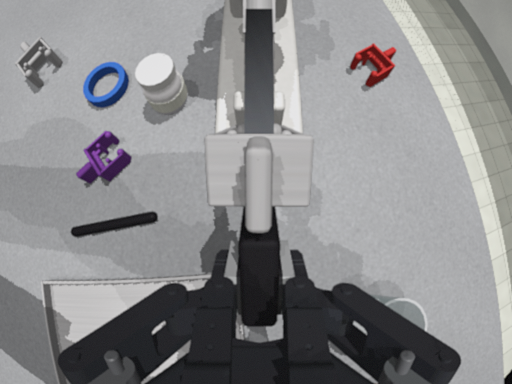

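View pics/s18.png

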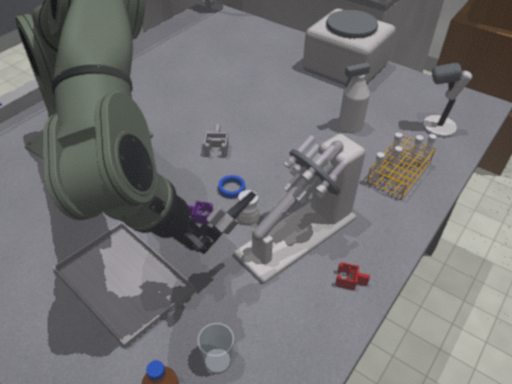

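servo_tool(
  delta_rot=[
    [2,-0.5,0.8],
    [6,-1.5,2.3],
    [12,-3,4.7],
    [18,-4.5,7],
    [24,-6,9.4],
    [30,-7.5,11.7],
    [36,-9,14],
    [42,-10.5,16.4],
    [48,-12,18.7],
    [54,-13.5,21.1],
    [59,-14.7,23],
    [61.5,-15.3,24],
  ],
  xyz=[
    [-2,-5,3],
    [-7,-20,13],
    [-13,-39,26],
    [-20,-59,39],
    [-27,-79,53],
    [-33,-98,66],
    [-40,-118,79],
    [-47,-138,92],
    [-53,-157,105],
    [-60,-177,118],
    [-65,-190,128],
    [-67,-197,134],
  ],
  fingers=[-1,-1,-1,-1,-1,-1,-1,-1,-1,-1,-1,-1],
)

```text
time_s: 30.45
tcp_pos: [0.3904, -0.2915, 0.1774]
tool_rot: [0.78, 0.067, -0.62, 0.053]
contact_force: [0.9, -0.5, -2.3]
width: 0.0168
```

```bash
python3 - <<'E'
from h import *
p,r,s=tool();print(p,s["contact_force"],s["qpos"].round(2),s["time_s"])
f=vision.grab_frame("wrist");save("pics/w19.png",f);s=vision.grab_frame("scene");save("pics/s19.png",s)
wx,wy,wz,_=frame(10,13);M=np.column_stack([-wz,-wy,-wx])
c=np.array([.445,-.286,0]); W=np.column_stack([wx,wy,wz])
g=c-np.array([wx[0],wx[1],0])*.055; g[2]=.043
tcp=g+W@np.array([.0003,0,-.0167]);print("final tcp",tcp, goal_delta(tcp+[0,0,.05],M),goal_delta(tcp,M))
E
```

```text
[ 0.39040289 -0.29150191  0.17742306] [ 0.92674395 -0.48273173 -2.34771884] [ 0.32  0.72  0.66  2.04 -1.11  0.69  0.38] 30.45
final tcp [ 0.39621128 -0.29460277  0.02679551] (array([98.9,  4. , 18. ]), array([-0.04, -0.01, -0.01])) (array([147.6,   4. ,  29.3]), array([-0.04, -0.01, -0.01]))
```

View pics/w19.png

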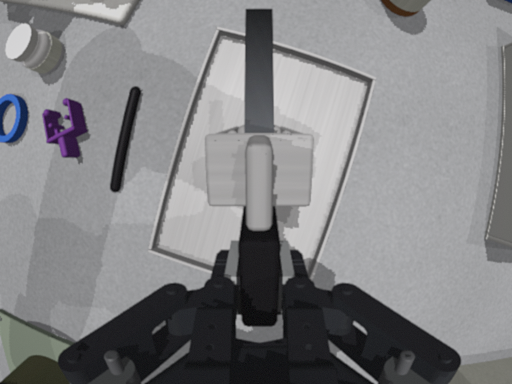

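View pics/s19.png

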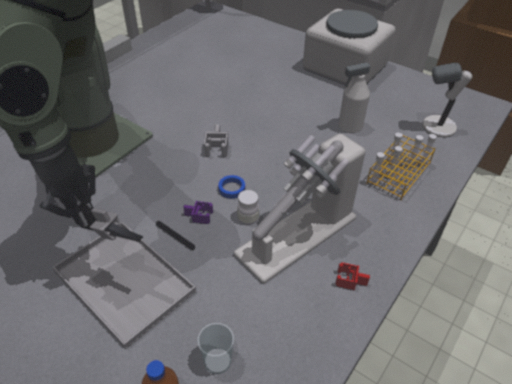

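```bash
python3 - <<'E'
from h import *
f=vision.grab_frame("wrist")
q=[onz(f,u,v,.022,True) for u,v in ((219,30),(372,78),(151,248))]
print(np.round(q,4),"centre",(q[1]+q[2])/2,np.linalg.norm(q[0]-q[1]),np.linalg.norm(q[0]-q[2]))
E
```

```text
[[ 0.5824 -0.2128  0.022 ]
 [ 0.5597 -0.3921  0.022 ]
 [ 0.3252 -0.178   0.022 ]] centre [ 0.44249064 -0.28507927  0.022     ] 0.18075649829480853 0.2594935113139077
```

servo_tool(
  delta_rot=[
    [0,0,0],
    [0,0,0],
    [0,0,0],
    [0,0,0],
    [0,0,0],
    [0,0,0],
    [0,0,0],
    [0,0,0],
    [0,0,0],
    [0,0,0],
    [0,0,0],
    [0,0,0],
  ],
  xyz=[
    [3,0,0],
    [10,1,2],
    [22,2,4],
    [37,3,7],
    [52,4,10],
    [67,4,13],
    [82,4,16],
    [97,4,19],
    [110,4,22],
    [120,4,24],
    [126,4,25],
    [128,4,25],
  ],
  fingers=[-1,-1,-1,-1,-1,-1,-1,-1,-1,-1,-1,-1],
)

```text
time_s: 31.8
tcp_pos: [0.3964, -0.2943, 0.0464]
tool_rot: [0.781, 0.069, -0.619, 0.052]
contact_force: [-0.3, -0.8, -2.7]
width: 0.0166
```

```bash
python3 - <<'E'
from h import *
p,r,s=tool();print(p,s["contact_force"],s["time_s"])
f=vision.grab_frame("wrist");save("pics/w20.png",f);s=vision.grab_frame("scene");save("pics/s20.png",s)
cv2.imwrite("pics/s20c.png",cv2.resize(s["color"][190:330,30:210,::-1],None,fx=4.2,fy=4.2,interpolation=cv2.INTER_CUBIC))
E
```

```text
[ 0.39637331 -0.29426365  0.04644404] [-0.26749588 -0.7724282  -2.73143979] 31.8
```

View pics/w20.png

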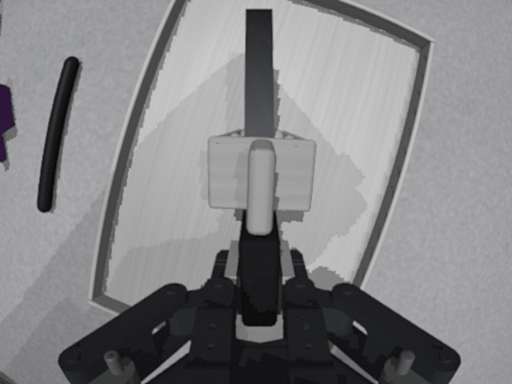

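View pics/s20c.png

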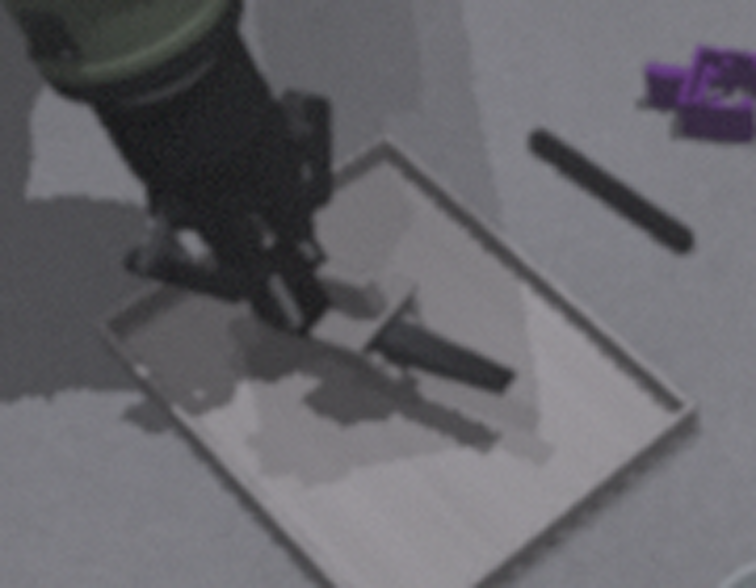

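servo_tool(
  delta_rot=[
    [0,0,0],
    [0,0,0],
    [0,0,0],
    [0,0,0],
    [0,0,0],
    [0,0,0],
    [0,0,0],
  ],
  xyz=[
    [4,0,1],
    [8,0,2],
    [11,0,2.6],
    [14,0,3.3],
    [16,0,3.7],
    [17,0,3.9],
    [17,0,3.9],
  ],
  fingers=[-1,-1,-1,-1,-1,-1,-1],
)

```text
time_s: 32.6
tcp_pos: [0.3991, -0.299, 0.0331]
tool_rot: [0.778, 0.07, -0.623, 0.052]
contact_force: [0.3, 0.7, -2.3]
width: 0.0166
```

servo_tool(
  delta_rot=[
    [0,0,0],
    [0,0,0],
    [0,0,0],
  ],
  xyz=[
    [1,0,0.2],
    [2,0,0.5],
    [2,0,0.5],
  ],
  fingers=[-1,-1,-1],
)

```text
time_s: 32.9
tcp_pos: [0.3994, -0.2994, 0.0315]
tool_rot: [0.777, 0.071, -0.623, 0.052]
contact_force: [-1.0, -0.9, -3.0]
width: 0.0167
```

```bash
python3 - <<'E'
from h import *
p,r,s=tool();print(p,s["contact_force"],s["qpos"].round(3),s["joint_efforts"].round(1));Mx=r.as_matrix();print("slope",np.degrees(np.arcsin(-Mx[2,2])))
E
```

```text
[ 0.39939449 -0.29943261  0.03148497] [-1.02253604 -0.9230101  -2.98090326] [ 8.040e-01  9.410e-01 -2.130e-01  2.073e+00 -1.455e+00  1.000e-03
  7.480e-01] [ -0.  -85.7  -3.2  -4.9  -0.    0.9   0. ]
slope 12.64747781084991
```

servo_tool(
  delta_rot=[
    [0,0,0],
    [0,0,0],
    [0,-1,0],
    [0,-2,0],
    [0,-3.5,0],
    [0,-5,0],
    [0,-6.5,0],
    [0,-8,0],
    [0,-8,0],
    [0,-8,0],
  ],
  xyz=[
    [-6,0,0],
    [-12,0,-3],
    [-18,0,-7],
    [-24,0,-11],
    [-27,0,-16],
    [-29,0,-21],
    [-31,0,-26],
    [-32,0,-30],
    [-32,0,-30],
    [-32,0,-30],
  ],
  fingers=[-1,-1,-1,-1,-1,-1,-1,-1,-1,-1],
)

```text
time_s: 33.9
tcp_pos: [0.4212, -0.2956, 0.0692]
tool_rot: [0.732, 0.067, -0.675, 0.057]
contact_force: [0.1, -0.3, -3.4]
width: 0.0168
```

```bash
python3 - <<'E'
from h import *
p,r,s=tool();print(p,s["contact_force"],s["qpos"].round(3),s["time_s"]);Mx=r.as_matrix();print("slope",np.degrees(np.arcsin(-Mx[2,2])),"roll",Mx[2,1],"yaw",np.degrees(np.arctan2(-Mx[1,2],-Mx[0,2])))
s=vision.grab_frame("scene");f=vision.grab_frame("wrist");save("pics/w21.png",f)
cv2.imwrite("pics/s21c.png",cv2.resize(s["color"][190:330,30:210,::-1],None,fx=4.2,fy=4.2,interpolation=cv2.INTER_CUBIC))
E
```

```text
[ 0.42121622 -0.29559319  0.06915821] [ 0.08496331 -0.26315325 -3.43414991] [ 0.344  0.929  0.464  1.927 -1.024  0.511  0.179] 33.9
slope 4.673168458892927 roll -0.008010500662575401 yaw 10.031558257035117
```

View pics/w21.png

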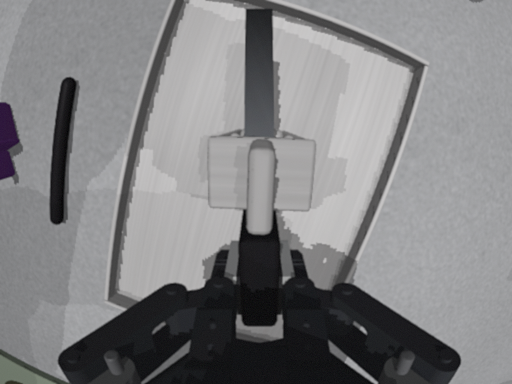

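View pics/s21c.png

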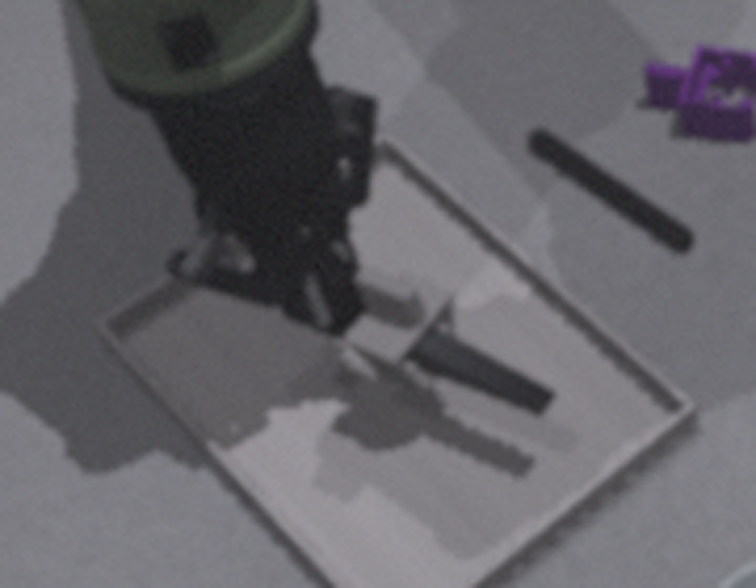

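servo_tool(
  delta_rot=[
    [0,0,0],
    [0,0,0],
    [0,0,0],
    [0,0,0],
    [0,0,0],
    [0,0,0],
    [0,0,0],
    [0,0,0],
    [0,0,0],
  ],
  xyz=[
    [4,0,0.3],
    [10,0,0.8],
    [16,0,1.3],
    [22,0,1.8],
    [27,0,2.2],
    [31,0,2.5],
    [34,0,2.8],
    [35,0,2.8],
    [35,0,2.8],
  ],
  fingers=[-1,-1,-1,-1,-1,-1,-1,-1,-1],
)

```text
time_s: 34.9
tcp_pos: [0.4214, -0.2955, 0.0342]
tool_rot: [0.732, 0.067, -0.675, 0.056]
contact_force: [0.3, 0.1, -2.6]
width: 0.0169
```

```bash
python3 - <<'E'
from h import *
p,r,s=tool();print(p,s["contact_force"],s["qpos"].round(3),s["time_s"])
E
```

```text
[ 0.42137763 -0.29551297  0.03418895] [ 0.33495559  0.05539029 -2.64942164] [ 0.386  0.982  0.379  1.937 -1.101  0.423  0.252] 34.9
```

Joints fine. Down in small steps until contact shows.

servo_tool(
  delta_rot=[
    [0,0,0],
    [0,0,0],
    [0,0,0],
    [0,0,0],
  ],
  xyz=[
    [1,0,0],
    [2,0,0],
    [3,0,0],
    [3,0,0],
  ],
  fingers=[-1,-1,-1,-1],
)

```text
time_s: 35.3
tcp_pos: [0.4216, -0.2954, 0.0312]
tool_rot: [0.732, 0.067, -0.676, 0.056]
contact_force: [0.3, -0.7, -2.6]
width: 0.0167
```

servo_tool(
  delta_rot=[
    [0,0,0],
    [0,0,0],
    [0,0,0],
  ],
  xyz=[
    [1,0,0],
    [2,0,0],
    [2,0,0],
  ],
  fingers=[-1,-1,-1],
)

```text
time_s: 35.6
tcp_pos: [0.4217, -0.2954, 0.0291]
tool_rot: [0.732, 0.067, -0.676, 0.056]
contact_force: [-1.0, -0.1, -1.0]
width: 0.017
```

```bash
python3 - <<'E'
from h import *
p,r,s=tool();print(p,s["contact_force"],s["qpos"].round(3),s["time_s"])
s=vision.grab_frame("scene");f=vision.grab_frame("wrist");save("pics/w22.png",f)
cv2.imwrite("pics/s22c.png",cv2.resize(s["color"][190:330,30:210,::-1],None,fx=4.2,fy=4.2,interpolation=cv2.INTER_CUBIC))
E
```

```text
[ 0.42173869 -0.29536475  0.02911767] [-0.95630443 -0.11352469 -1.0409816 ] [ 0.392  0.99   0.367  1.937 -1.112  0.411  0.262] 35.6
```

View pics/s22c.png

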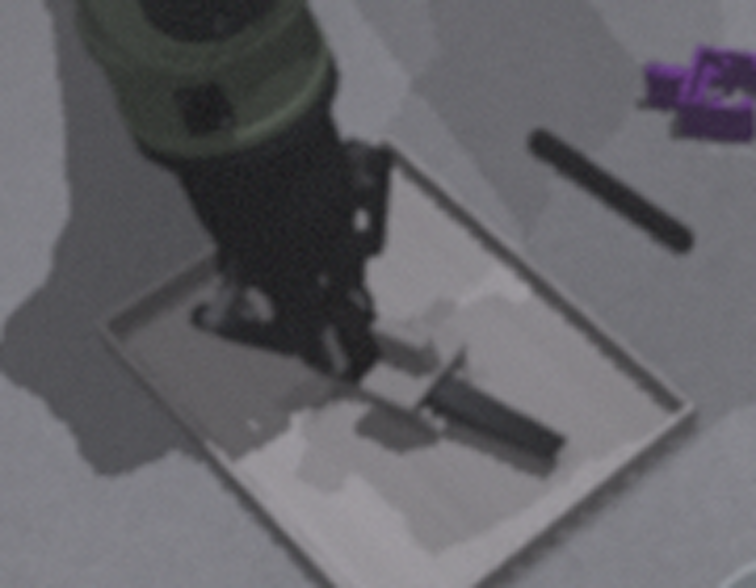

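View pics/w22.png

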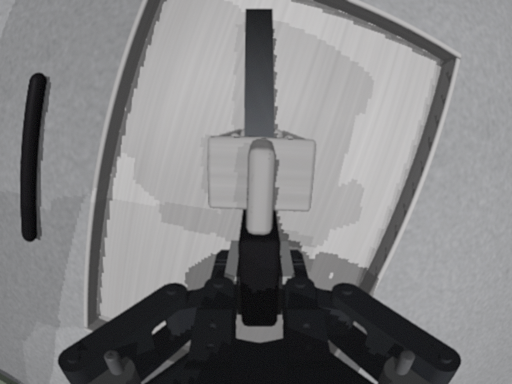

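servo_tool(
  delta_rot=[
    [0,0,0],
    [0,0,0],
    [0,0,0],
    [0,0,0],
    [0,0,0],
    [0,0,0],
    [0,0,0],
    [0,0,0],
    [0,0,0],
  ],
  xyz=[
    [1,0,0],
    [1.5,0,0],
    [1.5,0,0],
    [1.5,0,0],
    [1.5,0,0],
    [1.5,0,0],
    [1.5,0,0],
    [1.5,0,0],
    [1.5,0,0],
  ],
  fingers=[-1,-1,-0.4,-0.2,0,0,0,0,0],
)

```text
time_s: 36.6
tcp_pos: [0.4219, -0.2954, 0.0277]
tool_rot: [0.732, 0.067, -0.675, 0.056]
contact_force: [-0.4, 0.1, 0.2]
width: 0.0428
```

```bash
python3 - <<'E'
from h import *
p,r,s=tool();print(p,s["contact_force"],s["width"],s["time_s"])
s=vision.grab_frame("scene");f=vision.grab_frame("wrist");save("pics/w23.png",f)
cv2.imwrite("pics/s23c.png",cv2.resize(s["color"][190:330,30:210,::-1],None,fx=4.2,fy=4.2,interpolation=cv2.INTER_CUBIC))
E
```

```text
[ 0.4218772  -0.29538774  0.02774441] [-0.36547172  0.14059069  0.19885238] 0.04282888918759633 36.6
```

View pics/w23.png

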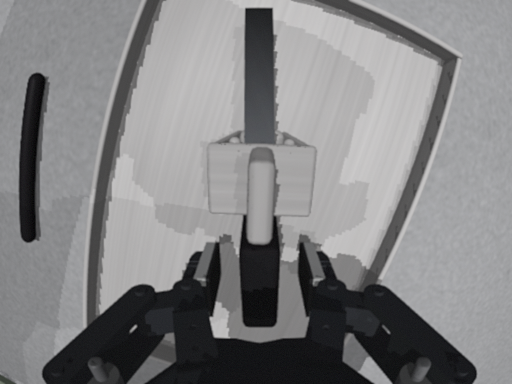

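View pics/s23c.png

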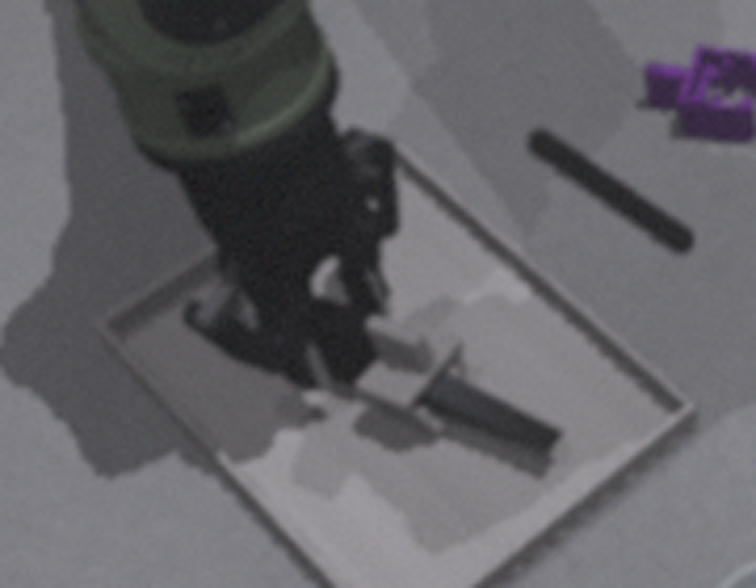

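servo_tool(
  delta_rot=[
    [0,0,0],
    [0,0,0],
    [0,0,0],
    [0,0,0],
    [0,0,0],
    [0,0,0],
    [0,0,0],
    [0,0,0],
    [0,0,0],
    [0,0,0],
    [0,0,0],
    [0,0,0],
  ],
  xyz=[
    [-4,0,0],
    [-12,0,0],
    [-22,0,0],
    [-34,0,0],
    [-50,0,0],
    [-70,0,5],
    [-90,0,15],
    [-110,0,25],
    [-130,0,40],
    [-150,0,50],
    [-150,0,50],
    [-150,0,50],
  ],
  fingers=[0,0,0,0,0,0,0,0,0,0,0,0],
)

```text
time_s: 37.9
tcp_pos: [0.3613, -0.3072, 0.1738]
tool_rot: [0.732, 0.067, -0.675, 0.057]
contact_force: [0.9, -0.3, 0.2]
width: 0.0427
```

```bash
python3 - <<'E'
from h import *
p,r,s=tool();print(p,s["contact_force"],s["qpos"].round(2),s["time_s"])
s=vision.grab_frame("scene");f=vision.grab_frame("wrist");save("pics/w24.png",f);t=vision.grab_frame("top");save("pics/t24.png",t);save("pics/s24.png",s)
cv2.imwrite("pics/s24c.png",cv2.resize(s["color"][190:330,30:210,::-1],None,fx=4.2,fy=4.2,interpolation=cv2.INTER_CUBIC))
E
```

```text
[ 0.3612793  -0.30721466  0.17381391] [ 0.90165002 -0.33064551  0.2253231 ] [ 0.33  0.73  0.64  1.98 -0.83  0.68  0.13] 37.9
```

View pics/w24.png

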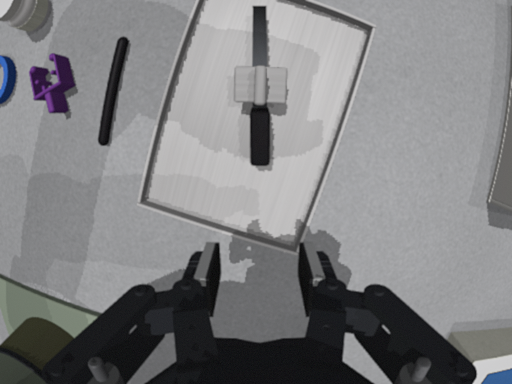

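View pics/s24c.png

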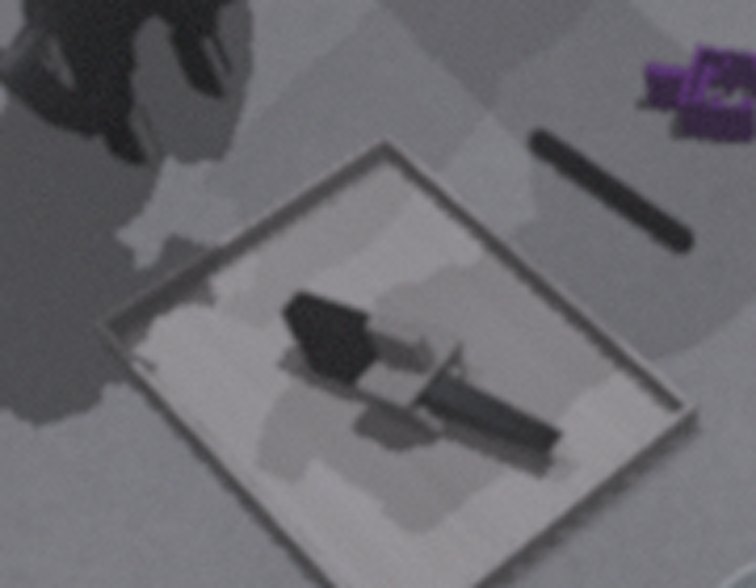

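View pics/t24.png

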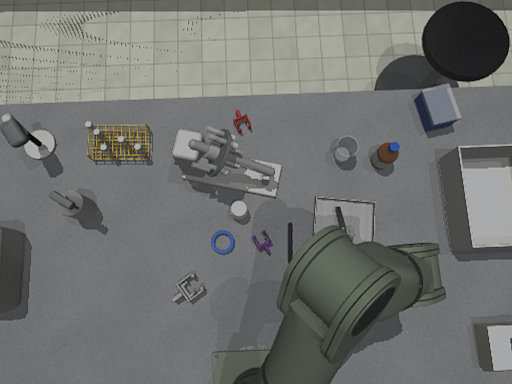

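```bash
python3 -c "
from station import job_done
print(job_done())"
```

```text
the job is handed in; nothing more can be done
None
```

The clip is off the shaft and in the steel tray, still on the blade of the wedge, and I handed the job in at about 38 s of the 70 s. No verdict is reported.

**What I did:**
- I picked up the wedge, then set it down and gripped it again half a turn round. With the first grip the last joint would have run out of range at the shaft.
- I lined the blade up with the shaft by sight and lowered it until I felt contact.
- I slid it uphill under the bridge, pushing with about 10 to 12 N, then lifted square to the shaft. The clip came free, slid down to the grip block and hung on the blade.
- I carried it to the tray, lowered it, opened the fingers and backed away.

**Last checks:**
- The final pictures show the clip on the blade and the wedge lying well inside the tray, with no visible movement. Grip and clip heights were not measured after release, and neither were the speeds.
- In the top picture the marker, tape, jar and beaker stand where they were at the start.
- The gripper was well clear, with a force of about 1 N or less.

**What disagreed or went wrong:**
- By the calibrated pose, the shaft was about 2 mm off, both sideways and in height. I trusted the relative wrist view and the contact force instead.
- On the first descent into the tray with a steep tilt, joint 6 ran down to its lower limit (0.001 rad) and joint 5 close to its own. I raised the arm, flattened the tilt and placed the wedge from there; none of the joint readings I took was out of range.

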